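# Store the cleaned filter set under its bowls

### The job

Store the cleaned filter set: first take the black ring nut off the store plate and lay it flat in the orange tray; then stack the bronze discs that are there flat in the middle of the plate, the largest at the bottom and each next smaller one on top, centred. When they all lie there, cover the stack with one of the bowls, mouth down, and stack the other two bowls mouth down on it, rim on rim in one straight upright column over the plate's centre; leave the modules, the nut driver and the pouch where they are.

Things in the scene. Friction and masses are not known exactly. Their poses are not given: they have to be found in the camera images.
- store_plate: fixed round store plate, 120 mm diameter, with a black rubber face 106 mm across and 12 mm above the table; origin at the centre of its underside, z up
- plate_centre (a point): centre of the rubber face, at its surface (12 mm above the table); drawn as a yellow dot inside an inlaid yellow ring 65 mm across
- nut_tray: fixed orange open tray, 104 x 104 mm outside, walls 4 mm thick and 18 mm high, floor 4 mm; origin at the centre of its underside; never turned
- ring_nut_05: black ribbed union nut, 41 mm diameter, 20 mm high, lies flat on the store plate at the start; origin at the centre of its underside, z up
- disc_46: bronze filter disc with orange-brown faces, 46 mm diameter, 8 mm thick, flat, may be absent; origin at its middle (4 mm above its underside), z along its axis; both faces are alike and either may be up; starts flat on the table
- disc_41: bronze filter disc with orange-brown faces, 41 mm diameter, 8 mm thick, flat, may be absent; origin at its middle (4 mm above its underside), z along its axis; both faces are alike and either may be up; starts flat on the table
- disc_36: bronze filter disc with orange-brown faces, 36 mm diameter, 8 mm thick, flat, may be absent; origin at its middle (4 mm above its underside), z along its axis; both faces are alike and either may be up; starts flat on the table
- disc_31: bronze filter disc with orange-brown faces, 31 mm diameter, 8 mm thick, flat, may be absent; origin at its middle (4 mm above its underside), z along its axis; both faces are alike and either may be up; starts flat on the table
- bowl_a: aluminium filter bowl with two blue bands: straight round cup, 64 mm outside diameter, 56 mm high, wall 3 mm, standing mouth down on the table (all three bowls are alike); inside it is 58 mm wide and 47 mm deep; the closed end on top is recessed 5 mm inside a 3 mm wide foot rim, on which the next bowl's rim can stand; origin at the centre of the mouth, z towards the closed end; 0.12 kg
- bowl_b: aluminium filter bowl with two blue bands: straight round cup, 64 mm outside diameter, 56 mm high, wall 3 mm, standing mouth down on the table (all three bowls are alike); inside it is 58 mm wide and 47 mm deep; the closed end on top is recessed 5 mm inside a 3 mm wide foot rim, on which the next bowl's rim can stand; origin at the centre of the mouth, z towards the closed end; 0.12 kg
- bowl_c: aluminium filter bowl with two blue bands: straight round cup, 64 mm outside diameter, 56 mm high, wall 3 mm, standing mouth down on the table (all three bowls are alike); inside it is 58 mm wide and 47 mm deep; the closed end on top is recessed 5 mm inside a 3 mm wide foot rim, on which the next bowl's rim can stand; origin at the centre of the mouth, z towards the closed end; 0.12 kg
- module_s00: bystander: standing black solenoid module with a grey plunger on top, 42 x 38 x 87 mm; origin at the centre of its underside; leave it where it is
- module_s01: bystander: another standing black solenoid module, 42 x 38 x 87 mm; origin at the centre of its underside; leave it where it is
- screwdriver: bystander: nut driver with an orange handle, lying, 157 mm long (along its y), 22 mm wide, 20 mm high; origin at the centre of its underside; leave it where it is
- seal_pouch: bystander: white sealed pouch, lying, 28 x 123 (along its y) x 40 mm; origin at the centre of its underside; leave it where it is
Not all that is in view belongs to the job. What is shaped like the bowl_c but pink is not meant.

How it is judged:
By the outcome, as a careful person would: the job done as asked, in the order asked, and still so for the second after the job is handed in, with the robot touching nothing.
Of disc_46, disc_41, disc_36, disc_31 only 2 to 4 are there at a start; the rules pass over those that are not, and their reading is None.
At some moment in a run one of ring_nut_05, disc_46, disc_41, disc_36, disc_31 may be knocked a few centimetres aside while the robot is not near it.
Once in a run the grip may slacken for a moment while it holds something.
It also fails if it takes over 210 s, if anything falls off the work surface, if the arm or the gripper's body presses on something with over 40 N, if the wrist force passes 120 N, or if a joint passes its speed limit or range.

### The arm

A 7-joint arm with a two-finger parallel gripper is mounted at the origin on a cart in front of the work surface, level with it; the furniture and walls round the work are solid. World frame = base frame: x ahead of the robot, y to its left, z up, the work surface at z = 0. Lengths are in m, angles in rad, forces in N, time in s.
With the tool pointing down it reaches from about 0.4 to 0.85 m from the base axis. Payload 4.5 kg.
Tool frame: the origin (TCP) lies between the finger pads; the fingertips stand 19 mm ahead of it and the grasp point (between the pads) is the TCP; z points along the fingers, y is the line along which they close (so a half turn about z gives the same grasp; the last joint's range is limited). The gripper opens to 85 mm and grips with 20 to 120 N. Pads are 22 mm wide; open, the fingers measure 114 mm over their backs; the gripper's body (76 mm by 85 mm) begins 54 mm behind the grasp point. The pads swing forward as they close: fully open they stand 13 mm farther back than shut.
Start: joints at [1.156, 0.689, -0.195, 1.565, 0.157, 0.902, -0.215], TCP at [0.271, -0.563, 0.25] pointing down, gripper open.
Joint ranges: [-3.01, 3.01], [-0.46, 2.08], [-1.47, 1.51], [0.13, 2.56], [-1, 4.14], [0.04, 2.09], [-2.66, 2.66]. Speed limits (rad/s): [2.57, 2.57, 3.14, 3.14, 3.14, 3.14, 3.14].

### API

Orientations are given as a rotation vector (axis times angle).
In Python, from cell import sensors, viewer, ctrl gives the robot as it stands.
- The arm moves only by the tool send_rows, never from a script. Its argument "moves" is a list of rows, each an object with "travel": the shift along the tool's x, y, z in units of 20 cm (1.0 is 20 cm), a list of three; "rot": the turn, a rotation vector about the tool's x, y, z in units of 6 degrees (1.0 is 6 degrees), a list of three. A call has 1 to 20 rows; each row shifts and turns the commanded pose from where the row before left it, along the tool's axes as they then stand; what a row does not reach is not made up. A row lasts 1/10 s, in which the tool goes at most 50 mm and 8.59 degrees, less where a joint would pass 70% of its speed; a pose out of reach is approached as far as the arm can. A call with a number of a shift or a turn outside -1 to 1 is refused whole. A call with a gripper value outside its range is refused whole. "hand" is the closure, from -1 (fully open) to 1 (shut), set as the call begins (left out, the last holds). The fingers move at their own pace and stop on an object; the grip force is fixed at half the most. Time passes only in rows, so rows that do not move let the fingers close. It gives the time, the measured TCP pose, the force, the opening and the grip force at its end, in the units of the state.
- sensors.sense(): the state, without advancing time (a new reading comes with each control period).
- viewer.grab_frame(name): name is "scene" or "side" or "wrist"; returns the picture (384x512x3 uint8, blue, green, red); there is no depth.
- viewer.camera_info(name): a dict with "mtx" (3x3 intrinsics, pixels), "view" (4x4, takes a point from world to camera coordinates); the wrist camera has in their place "mount" (4x4, takes a point from camera to tool coordinates, whose origin is the TCP and whose axes are the flange's). Camera axes: x right, y down, z forward; pixel columns grow to the right and rows downward; lengths in m; the calibration is good to about 2 mm. The wrist camera is an equidistant fisheye: a pixel r from the principal point sees the ray r / f radians off the axis. A picture is of the moment at which its call begins: read the wrist's pose just before it. camera_info takes no time and is no camera call.
- ctrl.close_job(): hands the job in; it is judged then, once.
The state is a dict: "time": time; "joint_positions": joint angles; "qd": joint speeds; "tau": joint torques, N m; "tool_pos": TCP position; "ee_rot": TCP orientation; "contact_force": force on the tool from outside, world axes, zero at the start; "moment": the same for the moment, N m; "opening": opening from 0.0 (shut) to 1.0 (fully open); "grasp_force": force on a finger pad.
Only numpy, scipy, OpenCV 4.12 (cv2) and the standard library are available. Lean on these libraries where they do the work, as an engineer would, in place of code of your own. Each camera call takes 0.05 s, during which the arm holds its last target. There are 200 camera calls.

## Working session

There is one attempt and no reset: what is moved stays moved. The work goes in short steps, Python scripts to look and compute and a tool call to move; the robot and the scene stay as the last step left them, time stands still between calls to the robot, and variables do not carry over. Pictures are saved under pics/ and viewed, at most 14 in all, crops included, and the job is handed in when it is done.

Besides the shell and the picture viewer there is one more tool, called after "Emit:" as name([rows], argument=value, ...), one row to a line, values as JSON. send_rows: Moves the arm, as the interface text tells. Shifts and turns lie within -1 to 1; 1 stands for 20 cm of shift or 6 degrees of turn. Its arguments: {"type":"object","properties":{"moves":{"type":"array","items":{"type":"object","properties":{"travel":{"type":"array","items":{"type":"number","minimum":-1,"maximum":1}},"rot":{"type":"array","items":{"type":"number","minimum":-1,"maximum":1}}}}},"hand":{"type":"number"}},"required":["moves"]}

```bash
ls; mkdir -p pics
python3 - <<'E'
from cell import sensors, viewer, ctrl
import cv2,numpy as np
s=sensors.sense(); print({k:np.round(v,3).tolist() for k,v in s.items()})
a=viewer.grab_frame("scene");b=viewer.grab_frame("side");
cv2.imwrite("pics/scene0.png",a);cv2.imwrite("pics/side0.png",b)
for n in("scene","side","wrist"):print(n,{k:np.round(v,4).tolist() for k,v in viewer.camera_info(n).items()})
E
```

```text
pics
{'time': 0.0, 'joint_positions': [1.156, 0.69, -0.194, 1.566, 0.157, 0.902, -0.215], 'qd': [-0.001, 0.0, 0.0, -0.001, -0.001, -0.001, -0.001], 'tau': [-0.0, -53.96, -1.266, -15.854, 0.009, 0.01, 0.0], 'tool_pos': [0.271, -0.563, 0.249], 'ee_rot': [-3.061, -0.699, 0.001], 'contact_force': [0.345, -0.479, 1.121], 'moment': [0.008, 0.01, -0.047], 'grasp_force': 0.0, 'opening': 1.001}
scene {'mtx': [[361.4934, 0.0, 253.5073], [0.0, 361.4934, 189.7272], [0.0, 0.0, 1.0]], 'view': [[-0.6056, -0.7957, 0.0071, 0.275], [-0.5279, 0.395, -0.7519, 0.3327], [0.5955, -0.4591, -0.6593, 0.7611], [0.0, 0.0, 0.0, 1.0]]}
side {'mtx': [[466.4233, 0.0, 251.8439], [0.0, 466.4233, 188.4596], [0.0, 0.0, 1.0]], 'view': [[-0.9994, -0.0305, 0.0174, 0.5306], [-0.0323, 0.602, -0.7978, 0.0951], [0.0139, -0.7979, -0.6026, 1.5985], [0.0, 0.0, 0.0, 1.0]]}
wrist {'mtx': [[297.3186, 0.0, 248.676], [0.0, 297.3186, 193.3519], [0.0, 0.0, 1.0]], 'mount': [[-0.0007, -0.9545, -0.2983, 0.0774], [1.0, -0.0007, -0.0002, 0.0008], [0.0, -0.2983, 0.9545, -0.1233], [0.0, 0.0, 0.0, 1.0]]}
```

View pics/scene0.png

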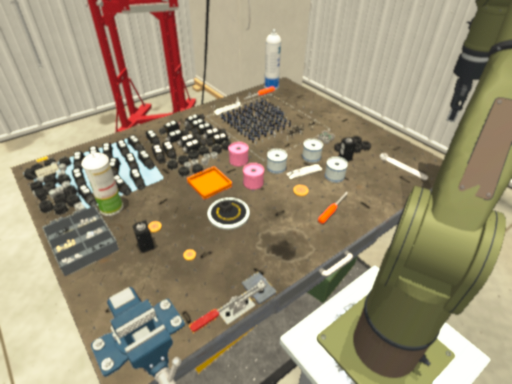

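View pics/side0.png

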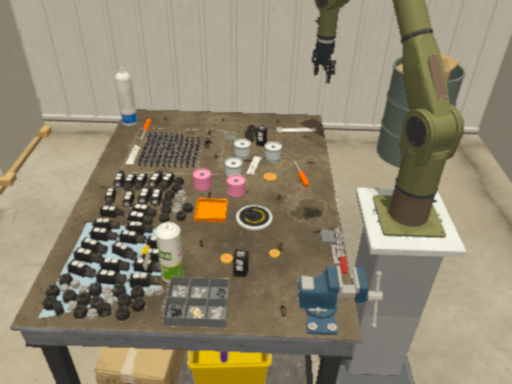

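The scene view shows three discs at (301,190), (190,255) and (155,227). The bowls are at (277,160), (313,150) and (336,168), the tray at (210,182), and the plate with the nut at (229,212).

```bash
cat > h.py <<'E'
from cell import sensors, viewer, ctrl
import cv2, numpy as np
from scipy.spatial.transform import Rotation as R
def ray(cam,uv):
    c=viewer.camera_info(cam);d=np.linalg.inv(c["mtx"])@[uv[0],uv[1],1];V=np.array(c["view"])
    return -V[:3,:3].T@V[:3,3], V[:3,:3].T@d
def wray(uv,s):
    c=viewer.camera_info("wrist");m=c["mtx"];M=np.array(c["mount"])
    p=np.array([uv[0]-m[0][2],uv[1]-m[1][2]])/m[0][0];t=np.linalg.norm(p)+1e-9
    d=np.array([*(p/t*np.sin(t)),np.cos(t)]);Rt=R.from_rotvec(s["ee_rot"]).as_matrix()
    return Rt@M[:3,3]+s["tool_pos"], Rt@M[:3,:3]@d
def hit(od,z): o,d=od; return (o+d*(z-o[2])/d[2])[:2]
def wproj(P,s):
    c=viewer.camera_info("wrist");m=c["mtx"];M=np.array(c["mount"]);Rt=R.from_rotvec(s["ee_rot"]).as_matrix()
    q=M[:3,:3].T@(Rt.T@(np.array(P)-s["tool_pos"])-M[:3,3]);n=np.hypot(q[0],q[1]);t=np.arctan2(n,q[2])
    return np.array([m[0][2],m[1][2]])+m[0][0]*t*q[:2]/(n+1e-12)
def proj(cam,P):
    c=viewer.camera_info(cam);V=np.array(c["view"]);q=c["mtx"]@(V[:3,:3]@P+V[:3,3]);return q[:2]/q[2]
def blobs(m,lo=20,hi=1e5):
    n,l,st,ce=cv2.connectedComponentsWithStats(m.astype(np.uint8))
    return [(ce[i],st[i],l==i) for i in range(1,n) if lo<=st[i,4]<=hi]
def hsv(im): return cv2.split(cv2.cvtColor(im,cv2.COLOR_BGR2HSV))
E
python3 - <<'E'
from h import *
for n in("scene","side"):
    im=cv2.imread(f"pics/{n}0.png");H,S,V=hsv(im)
    for nm,m,z in(("orange",(H>3)&(H<24)&(S>120)&(V>130),.008),("grey",(S<40)&(V>120),.056),("yellow",(H>=22)&(H<35)&(S>120)&(V>100),.012),("pink",(H>155)&(S>60)&(V>150),.05)):
        for c,st,_ in blobs(m,15,1500):
            p=hit(ray(n,c),z)
            if .2<p[0]<.95 and abs(p[1])<.7:print(n,nm,c.round(1),st[2:],p.round(3))
s=cv2.imread("pics/scene0.png")[125:275,110:370]
e=cv2.imread("pics/side0.png")[125:285,165:335]
cv2.imwrite("pics/c1.png",cv2.resize(s,None,fx=3,fy=3,interpolation=2));cv2.imwrite("pics/c2.png",cv2.resize(e,None,fx=3.5,fy=3.5,interpolation=2))
E
```

```text
scene orange [209.1 182.1] [  47   35 1003] [0.673 0.011]
scene orange [300.4 190. ] [ 16  13 170] [ 0.47  -0.196]
scene orange [327.  213.2] [ 21  23 229] [ 0.349 -0.188]
scene orange [154.5 226.1] [ 14  13 141] [0.602 0.234]
scene orange [189.5 254.2] [ 14  12 128] [0.457 0.206]
scene orange [202.8 321. ] [ 31  26 155] [0.277 0.275]
scene grey [197.1 121.1] [10  6 36] [ 0.948 -0.113]
scene grey [203.5 125.1] [11  5 37] [ 0.91  -0.117]
scene grey [211.6 130.7] [11  5 43] [ 0.86 -0.12]
scene grey [174.5 132.3] [11  6 44] [ 0.929 -0.009]
scene grey [219.4 135.6] [12  6 49] [ 0.817 -0.125]
scene grey [186.7 137. ] [11  6 40] [ 0.877 -0.029]
scene grey [167.8 144.2] [ 8 11 48] [0.876 0.044]
scene grey [191.7 142.2] [12  7 52] [ 0.838 -0.027]
scene grey [312.2 150.1] [ 21  24 395] [ 0.558 -0.325]
scene grey [ 93.  164.5] [ 29  51 698] [0.914 0.285]
scene grey [117.8 171.7] [ 42  50 603] [0.832 0.237]
scene grey [157.3 148.6] [ 8  8 48] [0.874 0.084]
scene grey [145.5 169.3] [ 37  41 453] [0.793 0.164]
scene grey [276.3 160.7] [ 20  25 427] [ 0.584 -0.19 ]
scene grey [143.9 153.6] [ 9  8 
[... 4162 characters left out ...]
 grey [213.6 292. ] [ 8 11 67] [0.622 0.409]
side grey [226.1 292.1] [ 4 11 22] [0.588 0.408]
side grey [183.5 310.7] [ 3 12 17] [0.693 0.474]
side grey [196.  311.1] [19 12 88] [0.661 0.474]
side grey [216.8 312.6] [ 18  14 219] [0.607 0.476]
side grey [317.8 309.6] [18  7 61] [0.347 0.455]
side grey [ 91.6 312.5] [10  8 54] [0.925 0.49 ]
side grey [312.1 325.5] [11  8 71] [0.366 0.505]
side grey [331.9 326.5] [11  8 77] [0.316 0.506]
side yellow [257.1 217. ] [20 15 76] [0.512 0.044]
side yellow [145.3 249.5] [ 8 10 49] [0.852 0.215]
side yellow [173.  265.4] [20  7 27] [0.756 0.277]
side pink [201.7 179.1] [ 18  23 345] [ 0.714 -0.109]
side pink [235.6 185.3] [ 18  23 356] [ 0.591 -0.078]
```

View pics/c1.png

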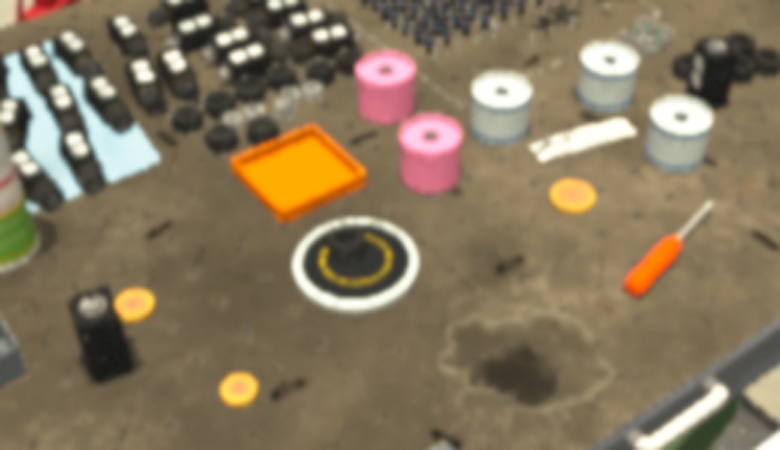

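View pics/c2.png

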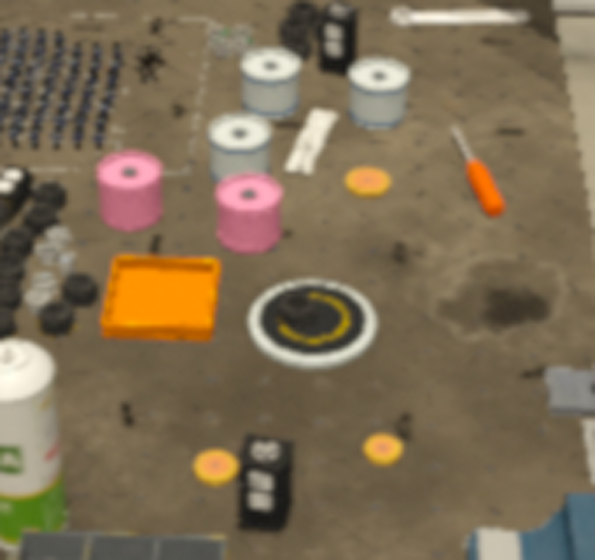

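Crops: three discs at about (0.470,-0.196), (0.602,0.234) and (0.457,0.206). The nut lies off-centre on the plate, at about (0.51,0.04). I'll square the tool to the world axes and hover over the plate to measure with the wrist camera.

Emit:
send_rows([
  {"rot": [0, 0, 1]},
  {"rot": [0, 0, 1]},
  {"rot": [0, 0, 1]},
  {"rot": [0, 0, 1]},
  {"rot": [0, 0, 0.28]},
  {"travel": [0.092, -0.232, 0]},
  {"travel": [0.092, -0.232, 0]},
  {"travel": [0.092, -0.232, 0]},
  {"travel": [0.092, -0.232, 0]},
  {"travel": [0.092, -0.232, 0]},
  {"travel": [0.092, -0.232, 0]},
  {"travel": [0.092, -0.232, 0]},
  {"travel": [0.092, -0.232, 0]},
  {"travel": [0.092, -0.232, 0]},
  {"travel": [0.092, -0.232, 0]},
  {"travel": [0.092, -0.232, 0]},
  {"travel": [0.092, -0.232, 0]},
  {"travel": [0.092, -0.232, 0]},
  {"travel": [0, 0, 0]},
  {"travel": [0, 0, 0]},
], hand=-1)

```text
validation failed for argument at $.mo...
```

Run:
```python
from h import *
s=sensors.sense();print(s["time"],s["tool_pos"],s["ee_rot"],s["joint_positions"])
im=viewer.grab_frame("wrist");cv2.imwrite("pics/w1.png",im)
```

```text
0.1 [ 0.27090692 -0.56263748  0.24958136] [-3.06128070e+00 -6.98813262e-01  7.22156707e-04] [ 1.15580928  0.68988663 -0.19452886  1.56620813  0.15727976  0.902517
 -0.21509515]
```

View pics/w1.png

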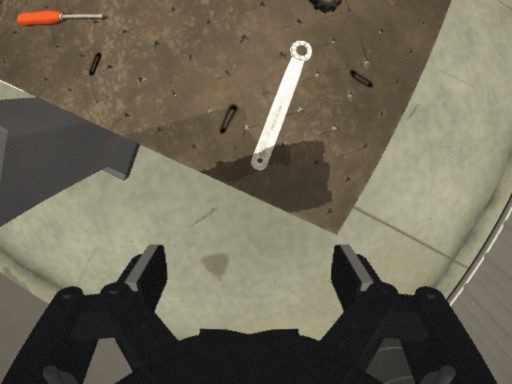

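The move call was refused, so the wrist picture shows only the table corner. Each row may need both fields, so I'll send both.

Emit:
send_rows([
  {"travel": [0, 0, 0], "rot": [0, 0, 1]},
  {"travel": [0, 0, 0], "rot": [0, 0, 1]},
  {"travel": [0, 0, 0], "rot": [0, 0, 1]},
  {"travel": [0, 0, 0], "rot": [0, 0, 1]},
  {"travel": [0, 0, 0], "rot": [0, 0, 0.28]},
  {"travel": [0.092, -0.232, 0], "rot": [0, 0, 0]},
  {"travel": [0.092, -0.232, 0], "rot": [0, 0, 0]},
  {"travel": [0.092, -0.232, 0], "rot": [0, 0, 0]},
  {"travel": [0.092, -0.232, 0], "rot": [0, 0, 0]},
  {"travel": [0.092, -0.232, 0], "rot": [0, 0, 0]},
  {"travel": [0.092, -0.232, 0], "rot": [0, 0, 0]},
  {"travel": [0.092, -0.232, 0], "rot": [0, 0, 0]},
  {"travel": [0.092, -0.232, 0], "rot": [0, 0, 0]},
  {"travel": [0.092, -0.232, 0], "rot": [0, 0, 0]},
  {"travel": [0.092, -0.232, 0], "rot": [0, 0, 0]},
  {"travel": [0.092, -0.232, 0], "rot": [0, 0, 0]},
  {"travel": [0.092, -0.232, 0], "rot": [0, 0, 0]},
  {"travel": [0.092, -0.232, 0], "rot": [0, 0, 0]},
  {"travel": [0, 0, 0], "rot": [0, 0, 0]},
  {"travel": [0, 0, 0], "rot": [0, 0, 0]},
], hand=-1)

```text
time: 2.15
tool_pos: [0.5101, 0.0418, 0.25]
ee_rot: [-3.141, -0.009, 0.001]
contact_force: [0.2, -1.0, 0.0]
opening: 1.002
grasp_force: 0.0
```

Run:
```python
from h import *
s=sensors.sense();print(s["time"],s["joint_positions"].round(2))
im=viewer.grab_frame("wrist");cv2.imwrite("pics/w2.png",im)
H,S,V=hsv(im)
for nm,m,z in(("white",(S<50)&(V>140),.012),("yel",(H>=20)&(H<35)&(S>120)&(V>100),.012),("org",(H>3)&(H<20)&(S>120)&(V>130),.008)):
    for c,st,mk in blobs(m,60):
        ct=max(cv2.findContours(mk.astype(np.uint8),0,1)[0],key=len)[:,0]
        P=np.array([hit(wray(p,s),z) for p in ct.astype(float)]);(e,r)=cv2.minEnclosingCircle(P.astype(np.float32)*1000)
        print(nm,c.round(),st,hit(wray(c,s),z).round(4),"circ",np.round(e,1),round(r,1))
```

```text
2.15 [-0.18  0.54  0.01  1.91 -0.01  0.69 -1.73]
white [396.  15.] [381   0  38  28 367] [ 0.7196 -0.1488] circ [ 727.9 -155.9] 29.5
white [20. 32.] [ 11  20  18  26 216] [0.7249 0.3828] circ [724.  382.5] 21.9
white [18. 66.] [ 12  55  15  26 216] [0.6717 0.385 ] circ [668.3 383.5] 21.6
white [454. 100.] [ 436   75   38   51 1409] [ 0.6141 -0.2494] circ [ 614.1 -251.3] 37.5
white [378. 104.] [ 356   77   48   54 1639] [ 0.5953 -0.1224] circ [ 595.6 -126.1] 35.5
white [429.  84.] [421  78  18  16 100] [ 0.6303 -0.2007] circ [ 629.3 -204.4] 17.6
white [251. 150.] [ 205  105   96   95 1707] [0.5307 0.0389] circ [526.1  37.4] 59.9
white [ 21. 118.] [ 13 113  15  10  85] [0.5913 0.3834] circ [591.9 384.9] 17.3
white [509. 133.] [505 114   7  39 204] [ 0.5799 -0.3822] circ [ 580.6 -390.1] 31.9
white [ 49. 141.] [ 43 132  13  18 136] [0.5525 0.3284] circ [552.4 328.9] 12.9
white [456. 154.] [429 135  57  39 975] [ 0.5368 -0.2632] circ [ 536.8 -268.8] 60.7
white [479. 193.] [472 186  13  16 105] [ 0.4767 -0.3284] circ [ 472.9 -329.3] 16.3
white [498. 211.] [484 191  28  40 765] [ 0.4448 -0.
[... 773 characters left out ...]
2.] [168 326  31  14 213] [0.231  0.1484] circ [235.9 148.7] 26.6
white [489. 348.] [482 340  14  15  68] [ 0.0716 -0.5621] circ [  76.2 -563.2] 27.6
white [106. 371.] [ 87 360  42  22 586] [0.0848 0.3368] circ [ 81.7 340.3] 61.7
white [385. 375.] [371 367  26  15 145] [ 0.0765 -0.246 ] circ [  71.5 -243.2] 37.7
yel [275.  39.] [ 237    2   77   74 5295] [0.668  0.0115] circ [670.8  10.7] 63.5
yel [104.  98.] [ 92  85  24  26 257] [0.6036 0.23  ] circ [603.5 230.4] 17.7Traceback (most recent call last):
  File "<stdin>", line 8, in <module>
  File "h.py", line 8, in wray
    c=viewer.camera_info("wrist");m=c["mtx"];M=np.array(c["mount"])
ValueError: time passes only in moves, steps and waits
```

View pics/w2.png

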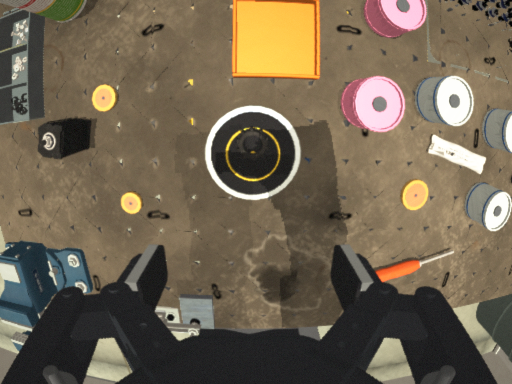

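Wrist view: plate centre at pixel (252,153). The dark nut is near (253,142), the tray at (276,39), and the discs at (104,98), (131,203) and (416,195). I'll cache the camera info and measure discs, tray and nut.

```bash
python3 - <<'E'
import re
t=open('h.py').read()
t=t.replace('def ray(','CI={n:viewer.camera_info(n) for n in("scene","side","wrist")}\ndef ray(',1)
a,b=t.split('def ray(',1);t=a+'def ray('+b.replace('viewer.camera_info("wrist")','CI["wrist"]').replace('viewer.camera_info(cam)','CI[cam]')
t+='''def circ(mk,s,z):
    ct=max(cv2.findContours(mk.astype(np.uint8),0,1)[0],key=len)[:,0].astype(float)
    P=np.array([hit(wray(p,s),z) for p in ct])
    e,ax,_=cv2.fitEllipse((P*1000).astype(np.float32)); return np.array(e),np.array(ax)
'''
open('h.py','w').write(t)
E
python3 - <<'E'
from h import *
s=sensors.sense();im=cv2.imread("pics/w2.png");H,S,V=hsv(im)
for c,st,mk in blobs((H>3)&(H<32)&(S>110)&(V>110),120):
    e,ax=circ(mk,s,.008);print("org",c.round(),st,e.round(1),ax.round(1))
for c,st,mk in blobs((S<50)&(V>140),1000):
    e,ax=circ(mk,s,.012);print("white",c.round(),st,e.round(1),ax.round(1))
c=im[100:205,195:305].astype(float)
cv2.imwrite("pics/w2c.png",cv2.resize(np.clip(255*(c/255)**.5,0,255).astype(np.uint8),None,fx=5,fy=5,interpolation=2))
E
```

```text
org [276.  39.] [ 231    0   90   80 6978] [670.3   5.8] [118.5 128.2]
org [104.  98.] [ 91  84  26  28 570] [603.9 229.4] [36.5 38.3]
org [251. 157.] [225 129  56  53 390] [524.1  34.8] [65.7 66.1]
org [414. 194.] [400 179  29  32 702] [ 471.6 -199.6] [46. 50.]
org [131. 202.] [120 191  23  23 398] [459.8 201.4] [31.1 34.1]
org [398. 270.] [375 260  45  22 559] [ 344.9 -197.6] [28.2 92. ]
white [454. 100.] [ 436   75   38   51 1409] [ 612.6 -254. ] [72.2 73.4]
white [378. 104.] [ 356   77   48   54 1639] [ 594.3 -128.6] [69.  69.4]
white [251. 150.] [ 205  105   96   95 1707] [525.5  35. ] [117.8 118.5]
```

View pics/w2c.png

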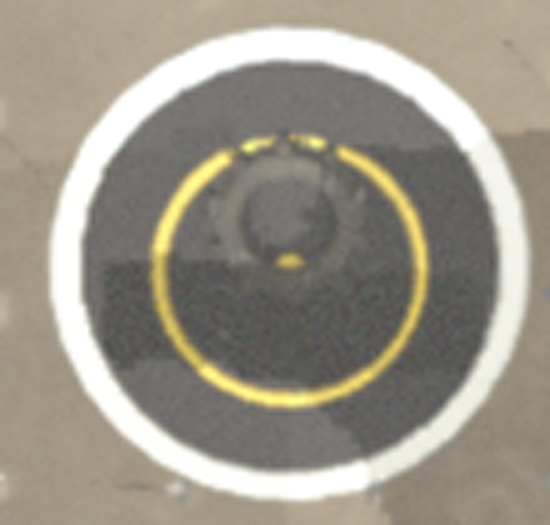

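Crop: the nut's hole centre is at pixel (252.6,144.4). The discs measure about 46, 36 and 31 mm, so disc_41 is absent. I'll cross-check the plate centre, nut and tray with the fixed cameras.

Run:
```python
from h import *
s=sensors.sense()
print("nut top z.032",hit(wray((252.6,144.4),s),.032).round(4), "dot",hit(wray((252.6,152.2),s),.012).round(4))
for n in("scene","side"):
    im=cv2.imread(f"pics/{n}0.png");H,S,V=hsv(im)
    for nm,m,z,lo in(("white",(S<60)&(V>120),.012,250),("tray",(H>3)&(H<24)&(S>120)&(V>130),.018,700)):
      for c,st,mk in blobs(m,lo,1200):
        ct=max(cv2.findContours(mk.astype(np.uint8),0,1)[0],key=len)[:,0].astype(float)
        P=np.array([hit(ray(n,p),z) for p in ct])*1000
        e,ax,_=cv2.fitEllipse(P.astype(np.float32))
        if 400<e[0]<700 and abs(e[1])<120:print(n,nm,st,np.round(e,1),np.round(ax,1),"bbox",P.min(0).round(),P.max(0).round())
im=cv2.imread("pics/w2.png");H,S,V=hsv(im)
mk=blobs((H>3)&(H<32)&(S>110)&(V>110),3000)[0][2]
for r in (10,30,50): 
    x=np.where(mk[r])[0];print("tray row",r,[hit(wray((q,r),s),.018).round(4) for q in(x.min(),x.max())])
y=np.where(mk[:,276])[0];print("tray near edge",hit(wray((276,y.max()),s),.018).round(4))
```

```text
nut top z.032 [0.5396 0.035 ] dot [0.5271 0.0347]
scene white [207 197  43  33 516] [521.4  41.1] [123.3 132.6] bbox [455. -23.] [588. 104.]
scene tray [ 186  165   47   35 1003] [665.7  15.2] [135.8 147. ] bbox [600. -46.] [731.  75.]
side white [235 204  38  27 336] [523.5  42.8] [123.8 130.8] bbox [462. -25.] [586. 110.]
side tray [193 197  36  26 823] [670.3  18.2] [129.6 145.9] bbox [614. -47.] [727.  84.]
tray row 10 [array([0.7025, 0.0594]), array([ 0.7067, -0.0446])]
tray row 30 [array([0.6766, 0.0593]), array([ 0.6804, -0.0454])]
tray row 50 [array([0.6516, 0.0592]), array([ 0.6548, -0.0452])]
tray near edge [0.619  0.0076]
```

Emit:
send_rows([
  {"travel": [0.05, 0.01, 0.2], "rot": [0, 0, 0]},
  {"travel": [0.05, 0.012, 0.2], "rot": [0, 0, 0]},
  {"travel": [0.0475, 0.012, 0.2], "rot": [0, 0, 0]},
  {"travel": [0, 0, 0], "rot": [0, 0, 0]},
  {"travel": [0, 0, 0], "rot": [0, 0, 0]},
], hand=-1)

```text
time: 2.7
tool_pos: [0.5388, 0.0317, 0.1304]
ee_rot: [3.141, -0.003, -0.003]
contact_force: [-0.4, -0.0, 1.1]
opening: 1.002
grasp_force: 0.0
```

Run:
```python
from h import *
s=sensors.sense();print(s["time"],s["tool_pos"])
im=viewer.grab_frame("wrist");cv2.imwrite("pics/w3.png",im)
H,S,V=hsv(im)
for nm,m,z,lo in(("white",(S<50)&(V>140),.012,2000),("yel",(H>=20)&(H<32)&(S>110)&(V>80),.012,200)):
  for c,st,mk in blobs(m,lo):
    e,ax=circ(mk,s,z);print(nm,c.round(),st,e.round(1),ax.round(1))
print(wproj((.5396,.035,.032),s),wproj((.525,.035,.012),s))
c=im[90:270,150:350].astype(float)
cv2.imwrite("pics/w3c.png",cv2.resize(np.clip(255*(c/255)**.5,0,255).astype(np.uint8),None,fx=3,fy=3,interpolation=2))
```

```text
2.7 [0.53876189 0.03170374 0.13041407]
white [423. 142.] [ 395  103   58   79 2859] [ 588.7 -132.3] [65.4 73. ]
white [241. 198.] [ 176  140  134  128 2941] [526.5  37.2] [117.1 118.2]
yel [271.  49.] [ 217    0  114   95 9706] [661.9  13.8] [ 84.9 106.5]
yel [ 44. 131.] [ 31 114  26  35 333] [604.1 229.3] [33.2 33.5]
yel [241. 215.] [203 175  79  71 765] [525.3  37. ] [65.1 65.3]
yel [451. 248.] [437 232  31  35 294] [ 474.9 -194.9] [42.7 43.2]
yel [ 89. 264.] [ 77 253  24  24 232] [461.8 201.1] [28.4 28.6]
[244.13935795 202.19961547] [244.5789873  210.51290014]
```

View pics/w3c.png

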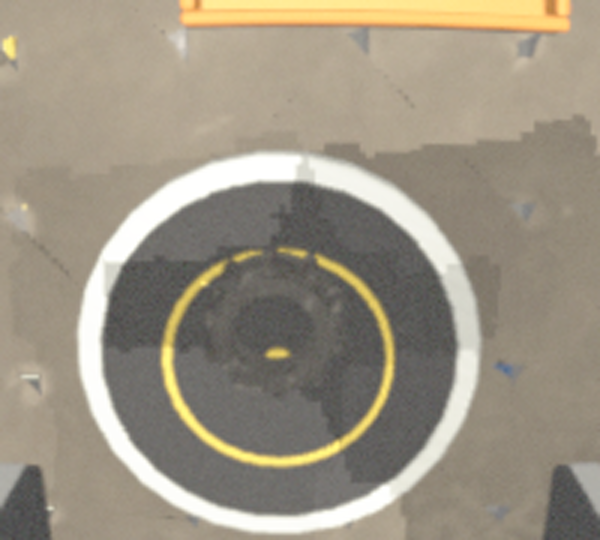

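Crop: the nut's hole centre is at about pixel (240.7,197.7) and the yellow ring is cleanly visible. I'll hold briefly to check that the pose reading is steady.

Emit:
send_rows([
  {"travel": [0, 0, 0], "rot": [0, 0, 0]},
  {"travel": [0, 0, 0], "rot": [0, 0, 0]},
])

```text
time: 2.95
tool_pos: [0.5403, 0.0334, 0.1323]
ee_rot: [-3.141, -0.001, -0.005]
contact_force: [-0.5, -0.0, 0.4]
opening: 1.0
grasp_force: 0.0
```

```bash
cat >> h.py <<'E'
def plate(im,s,z=.012):
    H,S,V=hsv(im);r=[]
    for c,st,mk in blobs((H>=20)&(H<32)&(S>110)&(V>80),200):
        e,ax=circ(mk,s,z)
        if 60<ax.mean()<70: r.append((e.round(1),ax.round(1)))
    return r
E
python3 - <<'E'
from h import *
s=sensors.sense();print(s["tool_pos"],s["ee_rot"])
im=viewer.grab_frame("wrist");print(plate(im,s),hit(wray((240.7,197.7),s),.032))
s=sensors.sense();print(s["tool_pos"],s["ee_rot"])
im=viewer.grab_frame("wrist");print(plate(im,s),hit(wray((240.7,197.7),s),.032))
E
```

```text
[0.54030412 0.0334288  0.13233907] [-3.1412082e+00 -7.6166797e-04 -5.2863993e-03]
[(array([525.2,  37. ]), array([65.1, 65.4]))] [0.54475453 0.03959475]
[0.54018717 0.03353056 0.13205015] [-3.14124216e+00 -1.05038078e-03 -4.56052632e-03]
[(array([525.3,  37. ]), array([65. , 65.4]))] [0.54468485 0.03968556]
```

Run:
```python
from h import *
s=dict(tool_pos=np.array([0.53876189,0.03170374,0.13041407]),ee_rot=np.array([3.141,-.003,-.003]))
print(hit(wray((240.7,197.7),s),.032),hit(wray((242.3,207.7),s),.012))
```

```text
[0.54334325 0.0377061 ] [0.52760604 0.0369998 ]
```

Emit:
send_rows([
  {"travel": [0.01, -0.02, 0.165], "rot": [0, 0, 0]},
  {"travel": [0, 0, 0.165], "rot": [0, 0, 0]},
  {"travel": [0, 0, 0.12], "rot": [0, 0, 0]},
  {"travel": [0, 0, 0.045], "rot": [0, 0, 0]},
  {"travel": [0, 0, 0], "rot": [0, 0, 0]},
  {"travel": [0, 0, 0], "rot": [0, 0, 0]},
])

```text
time: 3.65
tool_pos: [0.5423, 0.0375, 0.0323]
ee_rot: [-3.142, -0.001, -0.003]
contact_force: [-0.6, 0.1, 0.3]
opening: 0.998
grasp_force: 0.0
```

Emit:
send_rows([
  {"travel": [0, 0, 0], "rot": [0, 0, 0]},
  {"travel": [0, 0, 0], "rot": [0, 0, 0]},
  {"travel": [0, 0, 0], "rot": [0, 0, 0]},
  {"travel": [0, 0, 0], "rot": [0, 0, 0]},
  {"travel": [0, 0, 0], "rot": [0, 0, 0]},
  {"travel": [0, 0, 0], "rot": [0, 0, 0]},
  {"travel": [0, 0, 0], "rot": [0, 0, 0]},
  {"travel": [0, 0, 0], "rot": [0, 0, 0]},
], hand=1)

```text
time: 4.45
tool_pos: [0.542, 0.0373, 0.0324]
ee_rot: [3.141, 0.001, 0.002]
contact_force: [-1.4, 0.2, 7.0]
opening: 0.433
grasp_force: 59.3
```

Emit:
send_rows([
  {"travel": [0, 0, -0.05], "rot": [0, 0, 0]},
  {"travel": [0, 0, -0.15], "rot": [0, 0, 0]},
  {"travel": [0, 0, -0.15], "rot": [0, 0, 0]},
  {"travel": [0.1, 0.02, -0.05], "rot": [0, 0, 0]},
  {"travel": [0.15, 0.0325, 0], "rot": [0, 0, 0]},
  {"travel": [0.15, 0.0325, 0], "rot": [0, 0, 0]},
  {"travel": [0.15, 0.0325, 0], "rot": [0, 0, 0]},
  {"travel": [0.095, 0.02, 0], "rot": [0, 0, 0]},
  {"travel": [0, 0, 0], "rot": [0, 0, 0]},
  {"travel": [0, 0, 0], "rot": [0, 0, 0]},
  {"travel": [0, 0, 0], "rot": [0, 0, 0]},
])

```text
time: 5.55
tool_pos: [0.669, 0.0106, 0.1113]
ee_rot: [-3.141, -0.002, 0.003]
contact_force: [-0.4, 0.1, -0.7]
opening: 0.434
grasp_force: 60.0
```

Run:
```python
from h import *
s=sensors.sense();print(s["time"],s["tool_pos"],s["opening"],s["grasp_force"])
im=viewer.grab_frame("wrist");cv2.imwrite("pics/w4.png",im);H,S,V=hsv(im)
print(plate(im,s))
b=max(blobs((H>3)&(H<32)&(S>110)&(V>110),800),key=lambda q:q[1][4]);print(b[1]);mk=b[2]
for r in range(b[1][1]+5,b[1][1]+b[1][3],12):
    x=np.where(mk[r])[0];print(r,[hit(wray((q,r),s),.018).round(4) for q in(x.min(),x.max())])
```

```text
5.55 [0.66899608 0.01055553 0.11128869] 0.4343133148160421 60.03722712455783
[]
[  179   130   141   117 14031]
135 [array([0.724, 0.062]), array([ 0.7241, -0.0417])]
147 [array([0.715 , 0.0616]), array([ 0.715 , -0.0421])]
159 [array([0.7058, 0.0621]), array([ 0.7059, -0.0418])]
171 [array([0.6965, 0.0618]), array([ 0.6966, -0.0415])]
183 [array([0.687 , 0.0616]), array([ 0.6871, -0.0421])]
195 [array([0.6774, 0.0622]), array([ 0.6774, -0.0412])]
207 [array([0.6674, 0.0621]), array([ 0.6675, -0.0411])]
219 [array([0.6572, 0.0621]), array([ 0.6573, -0.0418])]
231 [array([0.6466, 0.0621]), array([ 0.6467, -0.0419])]
243 [array([0.6357, 0.0622]), array([ 0.6357, -0.042 ])]
```

View pics/w4.png

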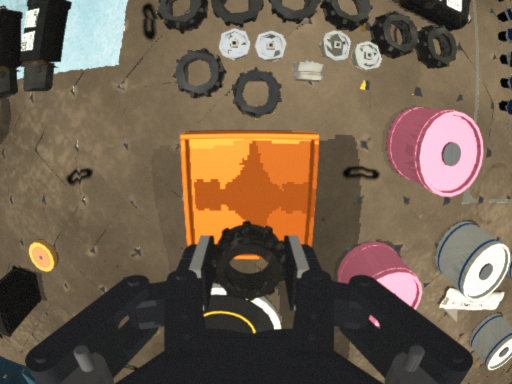

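Nut is held between the fingers over the tray, whose centre is about (0.673,0.010). I'll lower it and release with a partial opening.

Emit:
send_rows([
  {"travel": [0.02, 0.003, 0.15], "rot": [0, 0, 0]},
  {"travel": [0, 0, 0.15], "rot": [0, 0, 0]},
  {"travel": [0, 0, 0.08], "rot": [0, 0, 0]},
  {"travel": [0, 0, 0.03], "rot": [0, 0, 0]},
  {"travel": [0, 0, 0.018], "rot": [0, 0, 0]},
  {"travel": [0, 0, 0], "rot": [0, 0, 0]},
  {"travel": [0, 0, 0], "rot": [0, 0, 0]},
  {"travel": [0, 0, 0], "rot": [0, 0, 0]},
])

```text
time: 6.4
tool_pos: [0.6754, 0.0094, 0.0268]
ee_rot: [3.142, 0.001, 0.003]
contact_force: [0.2, 0.8, 0.3]
opening: 0.433
grasp_force: 60.0
```

Emit:
send_rows([
  {"travel": [0, 0, 0], "rot": [0, 0, 0]},
  {"travel": [0, 0, 0], "rot": [0, 0, 0]},
  {"travel": [0, 0, 0], "rot": [0, 0, 0]},
  {"travel": [0, 0, 0], "rot": [0, 0, 0]},
  {"travel": [0, 0, -0.1], "rot": [0, 0, 0]},
  {"travel": [0, 0, -0.2], "rot": [0, 0, 0]},
  {"travel": [0, 0, -0.2], "rot": [0, 0, 0]},
  {"travel": [0, 0, -0.2], "rot": [0, 0, 0]},
], hand=-0.25)

```text
time: 7.2
tool_pos: [0.6746, 0.0093, 0.1687]
ee_rot: [3.142, 0.001, 0.002]
contact_force: [0.8, -0.9, 0.7]
opening: 0.623
grasp_force: 0.0
```

Emit:
send_rows([
  {"travel": [-0.125, 0.128, 0.024], "rot": [0, 0, 0]},
  {"travel": [-0.125, 0.128, 0.024], "rot": [0, 0, 0]},
  {"travel": [-0.125, 0.128, 0.024], "rot": [0, 0, 0]},
  {"travel": [-0.125, 0.128, 0.024], "rot": [0, 0, 0]},
  {"travel": [-0.125, 0.128, 0.024], "rot": [0, 0, 0]},
  {"travel": [-0.125, 0.128, 0.024], "rot": [0, 0, 0]},
  {"travel": [-0.125, 0.128, 0.024], "rot": [0, 0, 0]},
  {"travel": [-0.125, 0.128, 0.024], "rot": [0, 0, 0]},
  {"travel": [0, 0, 0], "rot": [0, 0, 0]},
  {"travel": [0, 0, 0], "rot": [0, 0, 0]},
  {"travel": [0, 0, 0], "rot": [0, 0, 0]},
  {"travel": [0, 0, 0], "rot": [0, 0, 0]},
], hand=-1)

```text
time: 8.4
tool_pos: [0.4762, -0.1944, 0.1279]
ee_rot: [-3.141, -0.005, -0.003]
contact_force: [-0.0, -0.4, -0.2]
opening: 0.999
grasp_force: 0.0
```

```bash
cat >> h.py <<'E'
def discs(im,s,z=.008,lo=150):
    H,S,V=hsv(im);r=[]
    for c,st,mk in blobs((H>3)&(H<32)&(S>100)&(V>70),lo):
        e,ax=circ(mk,s,z)
        if ax[1]<1.4*ax[0] and 25<ax.mean()<56: r.append((c.round(),e.round(1),ax.round(1)))
    return r
E
python3 - <<'E'
from h import *
s=sensors.sense();print(s["time"],s["tool_pos"],s["ee_rot"])
im=viewer.grab_frame("wrist");cv2.imwrite("pics/w5.png",im)
print(discs(im,s));print(plate(im,s))
E
```

```text
8.4 [ 0.47620374 -0.19435254  0.12785386] [-3.14138349 -0.00452741 -0.00330184]
[(array([254., 198.]), array([ 472.9, -199.5]), array([45.5, 47.3]))]
[(array([525.5,  36.8]), array([67.4, 67.8]))]
```

View pics/w5.png

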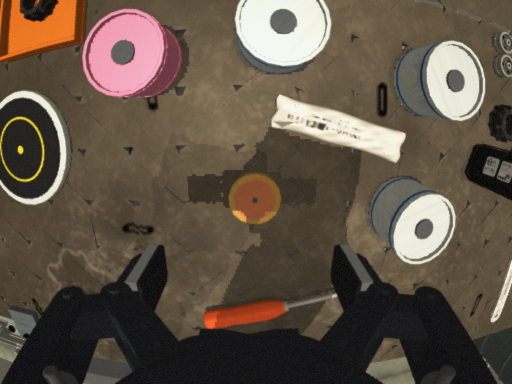

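Disc_46 is at pixel (254,198), i.e. (0.473,-0.1995), with clear space around it.

Emit:
send_rows([
  {"travel": [-0.016, 0.0255, 0.18], "rot": [0, 0, 0]},
  {"travel": [0, 0, 0.18], "rot": [0, 0, 0]},
  {"travel": [0, 0, 0.12], "rot": [0, 0, 0]},
  {"travel": [0, 0, 0.055], "rot": [0, 0, 0]},
  {"travel": [0, 0, 0], "rot": [0, 0, 0]},
  {"travel": [0, 0, 0], "rot": [0, 0, 0]},
  {"travel": [0, 0, 0], "rot": [0, 0, 0]},
])

```text
time: 9.15
tool_pos: [0.4724, -0.2008, 0.0215]
ee_rot: [3.141, 0.001, 0.003]
contact_force: [0.5, -0.6, 0.2]
opening: 0.997
grasp_force: 0.0
```

Emit:
send_rows([
  {"travel": [0, 0, 0], "rot": [0, 0, 0]},
  {"travel": [0, 0, 0], "rot": [0, 0, 0]},
  {"travel": [0, 0, 0], "rot": [0, 0, 0]},
  {"travel": [0, 0, 0], "rot": [0, 0, 0]},
  {"travel": [0, 0, 0], "rot": [0, 0, 0]},
  {"travel": [0, 0, 0], "rot": [0, 0, 0]},
  {"travel": [0, 0, 0], "rot": [0, 0, 0]},
  {"travel": [0, 0, 0], "rot": [0, 0, 0]},
], hand=1)

```text
time: 9.95
tool_pos: [0.4718, -0.2007, 0.0215]
ee_rot: [3.141, 0.001, 0.002]
contact_force: [-0.5, -0.2, 10.4]
opening: 0.496
grasp_force: 59.3
```

Emit:
send_rows([
  {"travel": [0, 0, -0.1], "rot": [0, 0, 0]},
  {"travel": [0, 0, -0.15], "rot": [0, 0, 0]},
  {"travel": [0.0225, -0.1, -0.15], "rot": [0, 0, 0]},
  {"travel": [0.0435, -0.1935, -0.05], "rot": [0, 0, 0]},
  {"travel": [0.0435, -0.194, 0], "rot": [0, 0, 0]},
  {"travel": [0.0435, -0.194, 0], "rot": [0, 0, 0]},
  {"travel": [0.0435, -0.194, 0], "rot": [0, 0, 0]},
  {"travel": [0.0435, -0.194, 0], "rot": [0, 0, 0]},
  {"travel": [0.0275, -0.119, 0], "rot": [0, 0, 0]},
  {"travel": [0, 0, 0], "rot": [0, 0, 0]},
  {"travel": [0, 0, 0], "rot": [0, 0, 0]},
  {"travel": [0, 0, 0], "rot": [0, 0, 0]},
  {"travel": [0, 0, 0], "rot": [0, 0, 0]},
])

```text
time: 11.25
tool_pos: [0.5245, 0.0353, 0.1103]
ee_rot: [3.14, -0.003, -0.001]
contact_force: [-0.5, -0.3, -1.6]
opening: 0.495
grasp_force: 60.9
```

Run:
```python
from h import *
s=sensors.sense();print(s["time"],s["tool_pos"],s["ee_rot"],s["opening"],s["grasp_force"])
im=viewer.grab_frame("wrist");cv2.imwrite("pics/w6.png",im)
print(discs(im,s,s["tool_pos"][2]-.0135));print(plate(im,s));H,S,V=hsv(im)
for c,st,mk in blobs((S<50)&(V>130),1500):
    e,ax=circ(mk,s,.012);print(c.round(),st,e,ax)
```

```text
11.25 [0.52448713 0.03528703 0.1103235 ] [ 3.14047627e+00 -3.21695136e-03 -7.62611975e-04] 0.4945762489803313 60.88662385940552
[]
[(array([525.3,  37. ]), array([65.1, 65.2]))]
[443. 127.] [ 415   84   58   87 3376] [ 591.40679932 -136.03067017] [65.88116455 73.86617279]
[244. 169.] [ 173  126  147  117 2784] [526.28686523  36.96937943] [112.26313019 112.44875336]
```

View pics/w6.png

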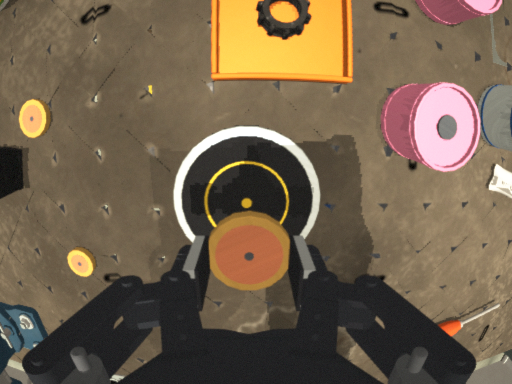

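Disc_46 is in the grip, with its centre hole at pixel (249.5,256.5), over the plate. The nut lies flat in the tray. I'll work out the in-hand offset.

```bash
cat >> h.py <<'E'
def hole(im,cen,rad=14):
    """dark spot centroid on an orange disc near cen"""
    x,y=int(cen[0]),int(cen[1]);H,S,V=hsv(im);w=V[y-rad:y+rad+1,x-rad:x+rad+1].astype(float)
    m=w<.6*np.median(w);b=blobs(m,3)
    c,st,_=min(b,key=lambda q:np.hypot(*(q[0]-rad)));return c+[x-rad,y-rad],st[4]
E
python3 - <<'E'
from h import *
s=dict(tool_pos=np.array([0.52448713,0.03528703,0.1103235]),ee_rot=np.array([3.14047627e+00,-3.21695136e-03,-7.62611975e-04]))
im=cv2.imread("pics/w6.png");c,a=hole(im,(249,256));print(c,a)
p=hit(wray(c,s),s["tool_pos"][2]-.0135);print(p,p-s["tool_pos"][:2])
for q in((131,203),(104,98)):pass
E
```

```text
[248.75 256.  ] 48
[0.52493438 0.03502105] [ 0.00044725 -0.00026598]
```

Emit:
send_rows([
  {"travel": [0.002, -0.009, 0.15], "rot": [0, 0, 0]},
  {"travel": [0, 0, 0.13], "rot": [0, 0, 0]},
  {"travel": [0, 0, 0.06], "rot": [0, 0, 0]},
  {"travel": [0, 0, 0.03], "rot": [0, 0, 0]},
  {"travel": [0, 0, 0.008], "rot": [0, 0, 0]},
  {"travel": [0, 0, 0], "rot": [0, 0, 0]},
  {"travel": [0, 0, 0], "rot": [0, 0, 0]},
  {"travel": [0, 0, 0], "rot": [0, 0, 0]},
])

```text
time: 12.1
tool_pos: [0.5258, 0.039, 0.0355]
ee_rot: [-3.142, -0.001, -0.002]
contact_force: [0.5, 0.6, -0.6]
opening: 0.493
grasp_force: 60.9
```

Emit:
send_rows([
  {"travel": [-0.004, 0.008, 0.007], "rot": [0, 0, 0]},
  {"travel": [0, 0, 0], "rot": [0, 0, 0]},
  {"travel": [0, 0, 0], "rot": [0, 0, 0]},
  {"travel": [0, 0, 0], "rot": [0, 0, 0]},
])

```text
time: 12.5
tool_pos: [0.5247, 0.0372, 0.0336]
ee_rot: [3.141, 0.001, 0.001]
contact_force: [0.5, -0.7, 3.8]
opening: 0.49
grasp_force: 61.5
```

Emit:
send_rows([
  {"travel": [0, 0, 0], "rot": [0, 0, 0]},
  {"travel": [0, 0, 0], "rot": [0, 0, 0]},
  {"travel": [0, 0, 0], "rot": [0, 0, 0]},
  {"travel": [0, 0, 0], "rot": [0, 0, 0]},
  {"travel": [0, 0, -0.05], "rot": [0, 0, 0]},
  {"travel": [0, 0, -0.2], "rot": [0, 0, 0]},
  {"travel": [0, 0, -0.2], "rot": [0, 0, 0]},
  {"travel": [0, 0, 0], "rot": [0, 0, 0]},
  {"travel": [0, 0, 0], "rot": [0, 0, 0]},
  {"travel": [0, 0, 0], "rot": [0, 0, 0]},
  {"travel": [0, 0, 0], "rot": [0, 0, 0]},
], hand=-0.4)

```text
time: 13.6
tool_pos: [0.5236, 0.0373, 0.1224]
ee_rot: [3.141, 0.001, -0.004]
contact_force: [-0.2, -0.1, -0.0]
opening: 0.696
grasp_force: 0.0
```

```bash
cat > look.py <<'E'
from h import *
import sys
s=sensors.sense();print(s["time"],s["tool_pos"].round(4),s["ee_rot"].round(4),round(s["opening"],3),round(s["grasp_force"],1))
im=viewer.grab_frame("wrist");cv2.imwrite(f"pics/{sys.argv[1]}.png",im)
z=float(sys.argv[2]) if len(sys.argv)>2 else .008
for c,e,ax in discs(im,s,z):
    try: h,a=hole(im,c);h=(hit(wray(h,s),z)*1000).round(1)
    except Exception: h=None
    print("disc px",c,"fit",e,ax,"hole",h)
print("plate",plate(im,s))
E
python3 look.py w7 .020
```

```text
13.6 [0.5236 0.0373 0.1224] [ 3.1413e+00  1.0000e-03 -3.6000e-03] 0.696 0.0
disc px [ 43. 115.] fit [603.7 220.7] [34.7 39.6] hole [603.9 223.2]
disc px [249. 198.] fit [525.8  37.1] [45.3 46.9] hole [524.9  36.9]
disc px [ 88. 255.] fit [467.8 193.7] [30.  35.9] hole [466.1 196. ]
plate [(array([525.2,  37.1]), array([67.2, 67.8]))]
```

Disc_46 is centred on the plate to within 1 mm. Next is disc_36, beside the module.

Emit:
send_rows([
  {"travel": [0.067, -0.156, -0.034], "rot": [0, 0, 0]},
  {"travel": [0.067, -0.156, -0.034], "rot": [0, 0, 0]},
  {"travel": [0.067, -0.156, -0.034], "rot": [0, 0, 0]},
  {"travel": [0.067, -0.156, -0.034], "rot": [0, 0, 0]},
  {"travel": [0.067, -0.156, -0.034], "rot": [0, 0, 0]},
  {"travel": [0.067, -0.156, -0.034], "rot": [0, 0, 0]},
  {"travel": [0, 0, 0], "rot": [0, 0, 0]},
  {"travel": [0, 0, 0], "rot": [0, 0, 0]},
  {"travel": [0, 0, 0], "rot": [0, 0, 0]},
  {"travel": [0, 0, 0], "rot": [0, 0, 0]},
])

```text
time: 14.65
tool_pos: [0.6042, 0.2226, 0.1635]
ee_rot: [3.14, -0.002, -0.002]
contact_force: [-0.5, -0.2, 0.6]
opening: 0.699
grasp_force: 0.0
```

```bash
python3 look.py w8 .008
```

```text
14.65 [0.6042 0.2226 0.1635] [ 3.1399e+00 -2.3000e-03 -2.5000e-03] 0.699 0.0
disc px [237. 183.] fit [604.5 233.1] [36.2 37.4] hole [603.7 233.2]
disc px [264. 301.] fit [461.3 204.7] [31.4 36.6] hole [478.2 195.8]
plate [(array([525.2,  37.2]), array([68. , 68.8]))]
```

View pics/w8.png

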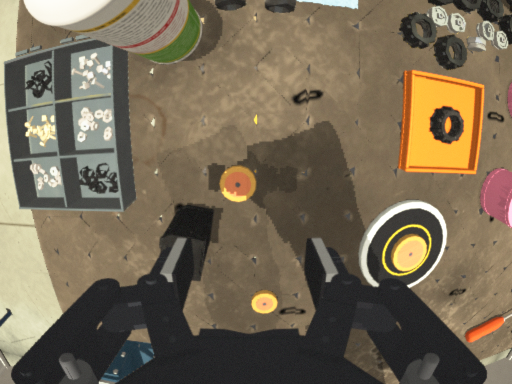

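Disc_36 is at pixel (237,183), i.e. (0.604,0.233). The module's nearest base corner is at about pixel (215,208), about (0.577,0.255), so an upright gripper body would hit the module. I'll tilt 18° away about the finger line and keep that tilt until the disc is placed.

Emit:
send_rows([
  {"travel": [0, -0.052, 0], "rot": [0, -1, 0]},
  {"travel": [0, 0, 0], "rot": [0, -1, 0]},
  {"travel": [0, 0, 0], "rot": [0, -1, 0]},
  {"travel": [0, 0, 0], "rot": [0, 0, 0]},
  {"travel": [0, 0, 0], "rot": [0, 0, 0]},
  {"travel": [0, 0, 0], "rot": [0, 0, 0]},
  {"travel": [0, 0, 0], "rot": [0, 0, 0]},
])

```text
time: 15.4
tool_pos: [0.6039, 0.2354, 0.1648]
ee_rot: [-3.103, -0.002, 0.49]
contact_force: [0.3, 0.2, -0.4]
opening: 0.696
grasp_force: 0.0
```

```bash
python3 look.py w9 .008
python3 - <<'E'
from h import *
s=sensors.sense();im=cv2.imread("pics/w9.png");H,S,V=hsv(im)
print(R.from_rotvec(s["ee_rot"]).as_matrix().round(3).tolist(),s["joint_positions"].round(2))
for c,st,mk in blobs(V<45,400):
    if st[1]<260 and c[0]<300: 
        ct=max(cv2.findContours(mk.astype(np.uint8),0,2)[0],key=len); a=cv2.approxPolyDP(ct,5,True)[:,0]
        print(st,[(p.tolist(),(hit(wray(p,s),0)*1000).round().tolist()) for p in a if p[1]<260])
E
```

```text
15.4 [0.6039 0.2354 0.1648] [-3.1031e+00 -2.2000e-03  4.9030e-01] 0.696 0.0
disc px [251. 133.] fit [605.2 233.3] [36.2 38.9] hole [603.8 233.1]
disc px [274. 245.] fit [462.3 204.9] [31.8 38.8] hole [482.6 206. ]
plate [(array([525.3,  37.2]), array([68.4, 68.9]))]
[[0.951, 0.001, -0.308], [0.001, -1.0, -0.0], [-0.308, -0.0, -0.951]] [-0.4   0.96  0.04  1.25 -0.16  1.23 -1.87]
[ 175  155   50   49 1786] [([187, 155], [580.0, 297.0]), ([175, 200], [524.0, 317.0]), ([218, 203], [520.0, 269.0]), ([224, 159], [575.0, 260.0])]
[   12   239   474   145 28602] [([309, 239], [465.0, 161.0]), ([188, 239], [464.0, 310.0]), ([164, 258], [428.0, 348.0])]
```

Emit:
send_rows([
  {"travel": [0.062, 0.012, 0.19], "rot": [0, 0, 0]},
  {"travel": [0.062, 0, 0.19], "rot": [0, 0, 0]},
  {"travel": [0.046, 0, 0.143], "rot": [0, 0, 0]},
  {"travel": [0.031, 0, 0.095], "rot": [0, 0, 0]},
  {"travel": [0.016, 0, 0.048], "rot": [0, 0, 0]},
  {"travel": [0, 0, 0], "rot": [0, 0, 0]},
  {"travel": [0, 0, 0], "rot": [0, 0, 0]},
  {"travel": [0, 0, 0], "rot": [0, 0, 0]},
])

```text
time: 16.25
tool_pos: [0.6061, 0.233, 0.0257]
ee_rot: [-3.103, -0.001, 0.487]
contact_force: [-0.4, -0.1, -0.1]
opening: 0.702
grasp_force: 0.0
```

Emit:
send_rows([
  {"travel": [-0.004, 0, 0.02], "rot": [0, 0, 0]},
  {"travel": [0, 0, 0], "rot": [0, 0, 0]},
  {"travel": [0, 0, 0], "rot": [0, 0, 0]},
  {"travel": [0, 0, 0], "rot": [0, 0, 0]},
])

```text
time: 16.65
tool_pos: [0.6029, 0.2326, 0.0206]
ee_rot: [3.103, 0.001, -0.491]
contact_force: [0.2, 0.6, -0.1]
opening: 0.702
grasp_force: 0.0
```

Emit:
send_rows([
  {"travel": [0, 0, 0], "rot": [0, 0, 0]},
  {"travel": [0, 0, 0], "rot": [0, 0, 0]},
  {"travel": [0, 0, 0], "rot": [0, 0, 0]},
  {"travel": [0, 0, 0], "rot": [0, 0, 0]},
  {"travel": [0, 0, 0], "rot": [0, 0, 0]},
  {"travel": [0, 0, 0], "rot": [0, 0, 0]},
  {"travel": [0, 0, 0], "rot": [0, 0, 0]},
  {"travel": [0, 0, 0], "rot": [0, 0, 0]},
], hand=1)

```text
time: 17.45
tool_pos: [0.6033, 0.2326, 0.0209]
ee_rot: [-3.103, -0.001, 0.49]
contact_force: [1.1, -0.4, 5.1]
opening: 0.381
grasp_force: 59.4
```

Emit:
send_rows([
  {"travel": [-0.031, 0, -0.095], "rot": [0, 0, 0]},
  {"travel": [-0.062, 0, -0.19], "rot": [0, 0, 0]},
  {"travel": [-0.062, 0, -0.19], "rot": [0, 0, 0]},
  {"travel": [-0.062, 0.16, 0.02], "rot": [0, 0, 0]},
  {"travel": [-0.062, 0.163, 0.02], "rot": [0, 0, 0]},
  {"travel": [-0.062, 0.163, 0.02], "rot": [0, 0, 0]},
  {"travel": [-0.062, 0.163, 0.02], "rot": [0, 0, 0]},
  {"travel": [-0.062, 0.163, 0.02], "rot": [0, 0, 0]},
  {"travel": [-0.061, 0.163, 0.02], "rot": [0, 0, 0]},
  {"travel": [0, 0, 0], "rot": [0, 0, 0]},
  {"travel": [0, 0, 0], "rot": [0, 0, 0]},
  {"travel": [0, 0, 0], "rot": [0, 0, 0]},
  {"travel": [0, 0, 0], "rot": [0, 0, 0]},
])

```text
time: 18.75
tool_pos: [0.5253, 0.0393, 0.1206]
ee_rot: [-3.102, -0.005, 0.49]
contact_force: [0.6, 1.1, -0.0]
opening: 0.383
grasp_force: 59.6
```

```bash
cat > inhand.py <<'E'
from h import *
import sys
s=sensors.sense();print(s["time"],s["tool_pos"].round(4),s["ee_rot"].round(4),round(s["opening"],3),round(s["grasp_force"],1))
im=viewer.grab_frame("wrist");cv2.imwrite(f"pics/{sys.argv[1]}.png",im)
dz=float(sys.argv[2]);z=s["tool_pos"][2]-dz
g=wproj([*s["tool_pos"][:2],z],s);print("expect px",g.round())
c,a=hole(im,g,int(sys.argv[3]) if len(sys.argv)>3 else 16);p=hit(wray(c,s),z)
print("hole px",c.round(1),a,"at",p.round(4),"rel",(p-s["tool_pos"][:2]).round(4),"plate",plate(im,s))
E
python3 inhand.py w10 .013
```

```text
18.75 [0.5253 0.0393 0.1206] [-3.1023 -0.0048  0.4901] 0.383 59.6
expect px [248. 251.]
hole px [248.9 250.1] 28 at [0.5259 0.039 ] rel [ 0.0006 -0.0003] plate [(array([525.1,  37. ]), array([67.5, 67.7]))]
```

Emit:
send_rows([
  {"travel": [0.045, 0.01, 0.15], "rot": [0, 0, 0]},
  {"travel": [0.04, 0, 0.13], "rot": [0, 0, 0]},
  {"travel": [0.02, 0, 0.06], "rot": [0, 0, 0]},
  {"travel": [0.0125, 0, 0.034], "rot": [0, 0, 0]},
  {"travel": [0, 0, 0], "rot": [0, 0, 0]},
  {"travel": [0, 0, 0], "rot": [0, 0, 0]},
  {"travel": [0, 0, 0], "rot": [0, 0, 0]},
  {"travel": [0, 0, 0], "rot": [0, 0, 0]},
])

```text
time: 19.6
tool_pos: [0.5245, 0.0356, 0.0426]
ee_rot: [3.103, 0.001, -0.49]
contact_force: [0.5, -0.1, -1.1]
opening: 0.383
grasp_force: 59.6
```

Emit:
send_rows([
  {"travel": [0.002, -0.008, 0.007], "rot": [0, 0, 0]},
  {"travel": [0, 0, 0], "rot": [0, 0, 0]},
  {"travel": [0, 0, 0], "rot": [0, 0, 0]},
  {"travel": [0, 0, 0], "rot": [0, 0, 0]},
])

```text
time: 20.0
tool_pos: [0.5244, 0.0371, 0.0409]
ee_rot: [3.103, 0.001, -0.49]
contact_force: [0.9, -1.2, 2.8]
opening: 0.386
grasp_force: 59.9
```

Emit:
send_rows([
  {"travel": [0, 0, 0], "rot": [0, 0, 0]},
  {"travel": [0, 0, 0], "rot": [0, 0, 0]},
  {"travel": [0, 0, 0], "rot": [0, 0, 0]},
  {"travel": [0, 0, 0], "rot": [0, 0, 0]},
  {"travel": [-0.015, 0, -0.048], "rot": [0, 0, 0]},
  {"travel": [-0.062, 0, -0.19], "rot": [0, 0, 0]},
  {"travel": [-0.062, 0, -0.19], "rot": [0, 0, 0]},
  {"travel": [0, 0, 0], "rot": [0, 1, 0]},
  {"travel": [0, 0, 0], "rot": [0, 1, 0]},
  {"travel": [0, 0, 0], "rot": [0, 1, 0]},
  {"travel": [0, 0, 0], "rot": [0, 0, 0]},
  {"travel": [0, 0, 0], "rot": [0, 0, 0]},
  {"travel": [0, 0, 0], "rot": [0, 0, 0]},
  {"travel": [0, 0, 0], "rot": [0, 0, 0]},
], hand=-0.3)

```text
time: 21.4
tool_pos: [0.5255, 0.0372, 0.1305]
ee_rot: [-3.142, -0.001, -0.001]
contact_force: [-0.4, 0.6, -0.4]
opening: 0.65
grasp_force: 0.0
```

```bash
python3 look.py w11 .028
```

```text
21.4 [0.5255 0.0372 0.1305] [-3.1415e+00 -6.0000e-04 -8.0000e-04] 0.65 0.0
disc px [249. 197.] fit [528.4  37.1] [43.9 45.4] hole [525.3  36.7]
disc px [ 91. 253.] fit [472.3 188.7] [29.1 34.3] hole [474.6 186.5]
plate [(array([525.2,  37.1]), array([67.1, 67.9]))]
```

Disc_36 is centred. Now disc_31.

Emit:
send_rows([
  {"travel": [-0.0645, -0.166, 0], "rot": [0, 0, 0]},
  {"travel": [-0.0645, -0.166, 0], "rot": [0, 0, 0]},
  {"travel": [-0.0645, -0.166, 0], "rot": [0, 0, 0]},
  {"travel": [-0.0645, -0.166, 0], "rot": [0, 0, 0]},
  {"travel": [-0.0645, -0.166, 0], "rot": [0, 0, 0]},
  {"travel": [0, 0, 0], "rot": [0, 0, 0]},
  {"travel": [0, 0, 0], "rot": [0, 0, 0]},
  {"travel": [0, 0, 0], "rot": [0, 0, 0]},
  {"travel": [0, 0, 0], "rot": [0, 0, 0]},
], hand=-0.4)

```text
time: 22.35
tool_pos: [0.4602, 0.2015, 0.1305]
ee_rot: [3.141, -0.003, 0.0]
contact_force: [-0.4, -0.1, 0.7]
opening: 0.702
grasp_force: 0.0
```

```bash
python3 look.py w12 .008
```

```text
22.35 [0.4602 0.2015 0.1305] [ 3.1406e+00 -3.3000e-03  3.0000e-04] 0.702 0.0
disc px [245. 195.] fit [459.5 204.3] [31.1 32.8] hole [458.6 204.4]
plate [(array([525.1,  37. ]), array([67.8, 68.1]))]
```

Emit:
send_rows([
  {"travel": [-0.006, -0.012, 0.18], "rot": [0, 0, 0]},
  {"travel": [0, 0, 0.18], "rot": [0, 0, 0]},
  {"travel": [0, 0, 0.12], "rot": [0, 0, 0]},
  {"travel": [0, 0, 0.065], "rot": [0, 0, 0]},
  {"travel": [0, 0, 0], "rot": [0, 0, 0]},
  {"travel": [0, 0, 0], "rot": [0, 0, 0]},
  {"travel": [0, 0, 0], "rot": [0, 0, 0]},
])

```text
time: 23.1
tool_pos: [0.459, 0.2056, 0.0228]
ee_rot: [-3.141, -0.0, -0.003]
contact_force: [0.3, 0.3, -0.0]
opening: 0.7
grasp_force: 0.0
```

Emit:
send_rows([
  {"travel": [0, 0, 0], "rot": [0, 0, 0]},
  {"travel": [0, 0, 0], "rot": [0, 0, 0]},
  {"travel": [0, 0, 0], "rot": [0, 0, 0]},
  {"travel": [0, 0, 0], "rot": [0, 0, 0]},
  {"travel": [0, 0, 0], "rot": [0, 0, 0]},
  {"travel": [0, 0, 0], "rot": [0, 0, 0]},
  {"travel": [0, 0, 0], "rot": [0, 0, 0]},
  {"travel": [0, 0, 0], "rot": [0, 0, 0]},
], hand=1)

```text
time: 23.9
tool_pos: [0.4587, 0.2057, 0.0228]
ee_rot: [-3.141, -0.001, -0.002]
contact_force: [-1.0, 0.2, 9.4]
opening: 0.315
grasp_force: 58.5
```

Emit:
send_rows([
  {"travel": [0, 0, -0.1], "rot": [0, 0, 0]},
  {"travel": [0, 0, -0.18], "rot": [0, 0, 0]},
  {"travel": [0, 0, -0.18], "rot": [0, 0, 0]},
  {"travel": [0.0555, 0.1405, 0], "rot": [0, 0, 0]},
  {"travel": [0.0555, 0.1405, 0], "rot": [0, 0, 0]},
  {"travel": [0.0555, 0.1405, 0], "rot": [0, 0, 0]},
  {"travel": [0.0555, 0.1405, 0], "rot": [0, 0, 0]},
  {"travel": [0.0555, 0.1405, 0], "rot": [0, 0, 0]},
  {"travel": [0.0555, 0.1405, 0], "rot": [0, 0, 0]},
  {"travel": [0, 0, 0], "rot": [0, 0, 0]},
  {"travel": [0, 0, 0], "rot": [0, 0, 0]},
  {"travel": [0, 0, 0], "rot": [0, 0, 0]},
  {"travel": [0, 0, 0], "rot": [0, 0, 0]},
])

```text
time: 25.2
tool_pos: [0.5245, 0.0386, 0.1136]
ee_rot: [-3.141, -0.005, 0.001]
contact_force: [0.1, 0.4, -0.3]
opening: 0.311
grasp_force: 59.1
```

```bash
python3 inhand.py w13 .0148
```

```text
25.2 [0.5245 0.0386 0.1136] [-3.1408e+00 -4.8000e-03  8.0000e-04] 0.311 59.1
expect px [248. 256.]
hole px [248.6 255.6] 50 at [0.5244 0.0384] rel [-0.0001 -0.0002] plate [(array([525.3,  37. ]), array([65.1, 65.2]))]
```

Emit:
send_rows([
  {"travel": [0.003, 0.006, 0.13], "rot": [0, 0, 0]},
  {"travel": [0, 0, 0.11], "rot": [0, 0, 0]},
  {"travel": [0, 0, 0.05], "rot": [0, 0, 0]},
  {"travel": [0, 0, 0.018], "rot": [0, 0, 0]},
  {"travel": [0, 0, 0], "rot": [0, 0, 0]},
  {"travel": [0, 0, 0], "rot": [0, 0, 0]},
  {"travel": [0, 0, 0], "rot": [0, 0, 0]},
  {"travel": [0, 0, 0], "rot": [0, 0, 0]},
])

```text
time: 26.05
tool_pos: [0.526, 0.0357, 0.0527]
ee_rot: [-3.142, -0.001, -0.002]
contact_force: [0.6, 1.4, 0.1]
opening: 0.314
grasp_force: 59.2
```

Emit:
send_rows([
  {"travel": [-0.003, -0.007, 0.008], "rot": [0, 0, 0]},
  {"travel": [0, 0, 0], "rot": [0, 0, 0]},
  {"travel": [0, 0, 0], "rot": [0, 0, 0]},
  {"travel": [0, 0, 0], "rot": [0, 0, 0]},
])

```text
time: 26.45
tool_pos: [0.5254, 0.0369, 0.0509]
ee_rot: [3.141, 0.0, 0.002]
contact_force: [0.2, -0.4, 5.8]
opening: 0.314
grasp_force: 60.1
```

Emit:
send_rows([
  {"travel": [0, 0, 0], "rot": [0, 0, 0]},
  {"travel": [0, 0, 0], "rot": [0, 0, 0]},
  {"travel": [0, 0, 0], "rot": [0, 0, 0]},
  {"travel": [0, 0, 0], "rot": [0, 0, 0]},
  {"travel": [0, 0, -0.05], "rot": [0, 0, 0]},
  {"travel": [0, 0, -0.2], "rot": [0, 0, 0]},
  {"travel": [0, 0, -0.2], "rot": [0, 0, 0]},
  {"travel": [0, 0, 0], "rot": [0, 0, 0]},
  {"travel": [0, 0, 0], "rot": [0, 0, 0]},
  {"travel": [0, 0, 0], "rot": [0, 0, 0]},
  {"travel": [0, 0, 0], "rot": [0, 0, 0]},
], hand=-0.3)

```text
time: 27.55
tool_pos: [0.5241, 0.0371, 0.1395]
ee_rot: [3.141, 0.001, -0.004]
contact_force: [-0.2, 1.0, 0.2]
opening: 0.653
grasp_force: 0.0
```

```bash
python3 look.py w14 .036
python3 - <<'E'
from h import *
s=sensors.sense();im=cv2.imread("pics/w14.png");H,S,V=hsv(im)
# bowls: white caps seen from here
for c,st,mk in blobs((S<50)&(V>130),700):
    e,ax=circ(mk,s,.056);print("white",c.round(),st,e.round(),ax.round())
nm=[b for b in blobs(V<60,200) if b[0][1]<150 and b[1][3]<120]
for b in nm: print("dark",b[0].round(),b[1],(hit(wray(b[0],s),.024)*1000).round())
E
```

```text
27.55 [0.5241 0.0371 0.1395] [ 3.1413e+00  1.2000e-03 -3.5000e-03] 0.653 0.0
disc px [248. 192.] fit [530.7  37.1] [42.4 44. ] hole [525.2  36.8]
plate [(array([525.2,  37.1]), array([67.3, 67.8]))]
white [424. 123.] [ 398   85   60   77 2730] [ 594. -103.] [55. 60.]
white [480. 110.] [ 466   85   36   57 1047] [ 612. -166.] [42. 52.]
white [504. 118.] [493  86  19  66 885] [ 609. -197.] [29. 67.]
white [247. 180.] [ 183  122  132  128 3008] [540.  37.] [97. 97.]
white [494. 178.] [474 159  38  37 842] [ 552. -195.] [24. 73.]
dark [276.  34.] [259  15  40  30 291] [659.  16.]
```

The disc stack is good. Now the bowls, starting with the one near (0.584,-0.19).

Emit:
send_rows([
  {"travel": [0.05, 0.19, -0.03], "rot": [0, 0, 0]},
  {"travel": [0.05, 0.19, -0.03], "rot": [0, 0, 0]},
  {"travel": [0.05, 0.19, -0.03], "rot": [0, 0, 0]},
  {"travel": [0.05, 0.19, -0.03], "rot": [0, 0, 0]},
  {"travel": [0.05, 0.19, -0.03], "rot": [0, 0, 0]},
  {"travel": [0.05, 0.19, 0], "rot": [0, 0, 0]},
  {"travel": [0, 0, 0], "rot": [0, 0, 0]},
  {"travel": [0, 0, 0], "rot": [0, 0, 0]},
  {"travel": [0, 0, 0], "rot": [0, 0, 0]},
  {"travel": [0, 0, 0], "rot": [0, 0, 0]},
], hand=-1)

```text
time: 28.6
tool_pos: [0.5849, -0.1888, 0.17]
ee_rot: [-3.14, -0.005, 0.002]
contact_force: [-0.4, -0.5, -0.7]
opening: 0.999
grasp_force: 0.0
```

```bash
cat > bowls.py <<'E'
from h import *
import sys
s=sensors.sense();print(s["time"],s["tool_pos"].round(4),s["ee_rot"].round(4),round(s["opening"],3))
im=viewer.grab_frame("wrist");cv2.imwrite(f"pics/{sys.argv[1]}.png",im);H,S,V=hsv(im)
zb=float(sys.argv[2]) if len(sys.argv)>2 else 0.   # height of the mouth
cap=(S<45)&(V>130)
for c,st,mk in blobs(cap,700):
    e,ax=circ(mk,s,zb+.056)
    if ax[1]>1.35*ax[0] or not 45<ax.mean()<90: continue
    fill=cv2.morphologyEx(mk.astype(np.uint8),cv2.MORPH_CLOSE,np.ones((21,21)))>0
    hs=[q for q in blobs(fill&~mk&(V<120),15)]
    print("cap px",c.round(),st,"fit",e.round(1),ax.round(1),"spots",[(q[0].round(1).tolist(),int(q[1][4]),(hit(wray(q[0],s),zb+.051)*1000).round(1).tolist()) for q in hs])
E
python3 bowls.py w15
```

```text
28.6 [ 0.5849 -0.1888  0.17  ] [-3.1402e+00 -4.9000e-03  1.7000e-03] 0.999
cap px [189.  39.] [ 155    6   69   66 2906] fit [ 716.6 -140.7] [52.6 55.3] spots []
cap px [421. 196.] [ 394  164   55   65 2511] fit [ 585.1 -354.2] [62.9 64.4] spots [([416.9, 193.8], 35, [586.7, -349.9])]
```

View pics/w15.png

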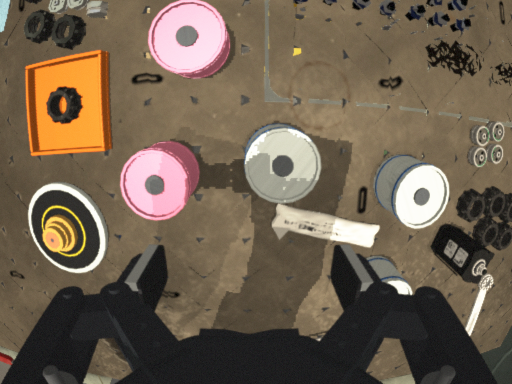

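One view left after this. The wrist view shows the shaded bowl's spot at (283,165), the pink cup's spot at (155,185), the white bowl's at (421,196), and the pouch just below the first bowl. Next I'll get a precise centre for this bowl.

```bash
cat >> h.py <<'E'
def spot(im,c,rad=16):
    x,y=int(c[0]),int(c[1]);V=hsv(im)[2];w=V[y-rad:y+rad+1,x-rad:x+rad+1]
    t,m=cv2.threshold(w,0,1,cv2.THRESH_BINARY_INV|cv2.THRESH_OTSU)
    q=max(blobs(m,20),key=lambda q:q[1][4]);return q[0]+[x-rad,y-rad],q[1][4]
E
python3 - <<'E'
from h import *
s=sensors.sense();im=cv2.imread("pics/w15.png")
for nm,c in(("C",(283,165)),("pink",(155,185)),("B",(421,196))):
    p,a=spot(im,c);print(nm,p.round(1),a,(hit(wray(p,s),.051)*1000).round(1))
H,S,V=hsv(im);m=((S<60)&(V>85)).astype(np.uint8);m[:,:236]=0;m[:115]=0;m[206:]=0;m[:,330:]=0
q=max(blobs(m),key=lambda q:q[1][4]);print(q[1])
# rim left/right extents on row of rim centre
for r in (155,160,165,170,175): x=np.where(q[2][r])[0];print(r,x.min(),x.max(),[(hit(wray((k,r),s),.056)*1000).round(1).tolist() for k in(x.min(),x.max())])
E
```

```text
C [282.1 165.6] 364 [ 611.1 -216.9]
pink [154.3 184.5] 301 [ 594.6 -106.4]
B [421.3 196.3] 221 [ 584.2 -356.1]
[ 242  123   80   83 4639]
155 244 320 [[620.8, -185.2], [621.5, -247.7]]
160 244 320 [[616.6, -185.2], [617.3, -247.9]]
165 244 321 [[612.5, -185.2], [613.1, -249.1]]
170 245 320 [[608.3, -186.0], [608.9, -248.5]]
175 245 319 [[604.1, -186.0], [604.5, -247.9]]
```

Emit:
send_rows([
  {"travel": [0.065, 0.07, 0], "rot": [0, 0, 0]},
  {"travel": [0.065, 0.07, 0.1], "rot": [0, 0, 0]},
  {"travel": [0, 0, 0.1], "rot": [0, 0, 0]},
  {"travel": [0, 0, 0], "rot": [0, 0, 0]},
  {"travel": [0, 0, 0], "rot": [0, 0, 0]},
  {"travel": [0, 0, 0], "rot": [0, 0, 0]},
  {"travel": [0, 0, 0], "rot": [0, 0, 0]},
])

```text
time: 29.35
tool_pos: [0.6117, -0.2185, 0.1317]
ee_rot: [3.141, 0.002, 0.003]
contact_force: [1.0, -0.1, 0.2]
opening: 1.002
grasp_force: 0.0
```

```bash
cat > sp.py <<'E'
from h import *
import sys
n,x,y,z=sys.argv[1],*map(float,sys.argv[2:5])  # expected spot position
s=sensors.sense();print(s["time"],s["tool_pos"].round(4),s["ee_rot"].round(4),round(s["opening"],3),round(s["grasp_force"],1))
im=viewer.grab_frame("wrist");cv2.imwrite(f"pics/{n}.png",im)
g=wproj((x,y,z),s);p,a=spot(im,g,20);q=hit(wray(p,s),z);print("expect",g.round(),"spot px",p.round(1),a,(q*1000).round(1),"from tcp",((q-s["tool_pos"][:2])*1000).round(1),"plate",plate(im,s))
E
python3 sp.py w16 .611 -.217 .051
```

```text
29.35 [ 0.6117 -0.2185  0.1317] [3.1412e+00 1.9000e-03 2.9000e-03] 1.002 0.0
expect [246. 213.] spot px [246.  212.5] 469 [ 611.  -216.8] from tcp [-0.7  1.7] plate [(array([524. ,  38.9]), array([60.3, 77.4]))]
```

Emit:
send_rows([
  {"travel": [-0.003, -0.008, 0.17], "rot": [0, 0, 0]},
  {"travel": [0, 0, 0.17], "rot": [0, 0, 0]},
  {"travel": [0, 0, 0.1], "rot": [0, 0, 0]},
  {"travel": [0, 0, 0.043], "rot": [0, 0, 0]},
  {"travel": [0, 0, 0], "rot": [0, 0, 0]},
  {"travel": [0, 0, 0], "rot": [0, 0, 0]},
  {"travel": [0, 0, 0], "rot": [0, 0, 0]},
])

```text
time: 30.1
tool_pos: [0.6116, -0.2177, 0.0354]
ee_rot: [3.141, 0.001, 0.004]
contact_force: [-0.0, 0.0, 0.5]
opening: 0.997
grasp_force: 0.0
```

Emit:
send_rows([
  {"travel": [0, 0, 0], "rot": [0, 0, 0]},
  {"travel": [0, 0, 0], "rot": [0, 0, 0]},
  {"travel": [0, 0, 0], "rot": [0, 0, 0]},
  {"travel": [0, 0, 0], "rot": [0, 0, 0]},
  {"travel": [0, 0, 0], "rot": [0, 0, 0]},
  {"travel": [0, 0, 0], "rot": [0, 0, 0]},
], hand=1)

```text
time: 30.7
tool_pos: [0.6112, -0.2174, 0.0355]
ee_rot: [3.141, 0.001, 0.003]
contact_force: [-1.9, 1.0, 7.4]
opening: 0.748
grasp_force: 64.7
```

Emit:
send_rows([
  {"travel": [0, 0, -0.1], "rot": [0, 0, 0]},
  {"travel": [0, 0, -0.2], "rot": [0, 0, 0]},
  {"travel": [0, 0, -0.2], "rot": [0, 0, 0]},
  {"travel": [-0.0614, -0.1818, 0], "rot": [0, 0, 0]},
  {"travel": [-0.0614, -0.1818, 0], "rot": [0, 0, 0]},
  {"travel": [-0.0614, -0.1818, 0], "rot": [0, 0, 0]},
  {"travel": [-0.0614, -0.1818, 0], "rot": [0, 0, 0]},
  {"travel": [-0.0614, -0.1818, 0], "rot": [0, 0, 0]},
  {"travel": [-0.0614, -0.1818, 0], "rot": [0, 0, 0]},
  {"travel": [-0.0614, -0.1818, 0], "rot": [0, 0, 0]},
  {"travel": [0, 0, 0], "rot": [0, 0, 0]},
  {"travel": [0, 0, 0], "rot": [0, 0, 0]},
  {"travel": [0, 0, 0], "rot": [0, 0, 0]},
  {"travel": [0, 0, 0], "rot": [0, 0, 0]},
  {"travel": [0, 0, 0], "rot": [0, 0, 0]},
])

```text
time: 32.2
tool_pos: [0.5247, 0.0359, 0.1339]
ee_rot: [3.141, -0.003, 0.001]
contact_force: [0.2, 0.4, -0.7]
opening: 0.746
grasp_force: 66.4
```

```bash
python3 sp.py w17 .525 .037 .151
python3 - <<'E'
from h import *
im=cv2.imread("pics/w17.png");s=sensors.sense();print(discs(im,s,.036,60))
H,S,V=hsv(im);ys=np.where(((H>3)&(H<32)&(S>100)&(V>70))[100:260,180:320]);print("orange px left in stack area",len(ys[0]))
E
```

```text
32.2 [0.5247 0.0359 0.1339] [ 3.141e+00 -2.500e-03  6.000e-04] 0.746 66.4
expect [246. 290.] spot px [247.8 289.3] 1119 [525.6  36.1] from tcp [0.9 0.2] plate [(array([525.5,  36.9]), array([64.8, 65.2]))]
[]
orange px left in stack area 1369
```

Emit:
send_rows([
  {"travel": [-0.001, -0.004, 0.12], "rot": [0, 0, 0]},
  {"travel": [0, 0, 0.12], "rot": [0, 0, 0]},
  {"travel": [0, 0, 0], "rot": [0, 0, 0]},
  {"travel": [0, 0, 0], "rot": [0, 0, 0]},
  {"travel": [0, 0, 0], "rot": [0, 0, 0]},
])

```text
time: 32.75
tool_pos: [0.5249, 0.0378, 0.0868]
ee_rot: [-3.142, -0.0, -0.003]
contact_force: [0.6, -0.1, -1.1]
opening: 0.744
grasp_force: 66.6
```

Emit:
send_rows([
  {"travel": [-0.002, 0.004, 0.09], "rot": [0, 0, 0]},
  {"travel": [0, 0, 0.06], "rot": [0, 0, 0]},
  {"travel": [0, 0, 0.04], "rot": [0, 0, 0]},
  {"travel": [0, 0, 0], "rot": [0, 0, 0]},
  {"travel": [0, 0, 0], "rot": [0, 0, 0]},
  {"travel": [0, 0, 0], "rot": [0, 0, 0]},
  {"travel": [0, 0, 0], "rot": [0, 0, 0]},
])

```text
time: 33.45
tool_pos: [0.5239, 0.0373, 0.048]
ee_rot: [3.142, 0.001, 0.0]
contact_force: [-1.3, -0.3, -0.8]
opening: 0.745
grasp_force: 66.7
```

Emit:
send_rows([
  {"travel": [0.003, 0.001, 0.004], "rot": [0, 0, 0]},
  {"travel": [0, 0, 0], "rot": [0, 0, 0]},
  {"travel": [0, 0, 0], "rot": [0, 0, 0]},
  {"travel": [0, 0, 0], "rot": [0, 0, 0]},
])

```text
time: 33.85
tool_pos: [0.5241, 0.0372, 0.0474]
ee_rot: [-3.141, -0.001, 0.0]
contact_force: [-2.0, -0.1, 6.2]
opening: 0.748
grasp_force: 67.1
```

Emit:
send_rows([
  {"travel": [0, 0, 0], "rot": [0, 0, 0]},
  {"travel": [0, 0, 0], "rot": [0, 0, 0]},
  {"travel": [0, 0, 0], "rot": [0, 0, 0]},
  {"travel": [0, 0, 0], "rot": [0, 0, 0]},
  {"travel": [0, 0, 0], "rot": [0, 0, 0]},
  {"travel": [0, 0, -0.1], "rot": [0, 0, 0]},
  {"travel": [0, 0, -0.2], "rot": [0, 0, 0]},
  {"travel": [0, 0, -0.2], "rot": [0, 0, 0]},
  {"travel": [0, 0, -0.1], "rot": [0, 0, 0]},
  {"travel": [0, 0, 0], "rot": [0, 0, 0]},
  {"travel": [0, 0, 0], "rot": [0, 0, 0]},
  {"travel": [0, 0, 0], "rot": [0, 0, 0]},
  {"travel": [0, 0, 0], "rot": [0, 0, 0]},
], hand=-1)

```text
time: 35.15
tool_pos: [0.5236, 0.037, 0.1658]
ee_rot: [3.141, 0.001, -0.004]
contact_force: [-0.1, 0.7, 0.2]
opening: 1.004
grasp_force: 0.0
```

```bash
python3 sp.py w18 .525 .037 .063
```

```text
35.15 [0.5236 0.037  0.1658] [ 3.1412e+00  1.1000e-03 -4.0000e-03] 1.004 0.0
expect [248. 200.] spot px [248.4 200.7] 391 [524.1  37. ] from tcp [ 0.6 -0. ] plate []
```

Bowl 1 covers the stack. Next is the bowl near (0.584,-0.356).

Emit:
send_rows([
  {"travel": [0.0225, 0.229, -0.015], "rot": [0, 0, 0]},
  {"travel": [0.0225, 0.229, -0.015], "rot": [0, 0, 0]},
  {"travel": [0.0225, 0.229, -0.015], "rot": [0, 0, 0]},
  {"travel": [0.0225, 0.229, -0.015], "rot": [0, 0, 0]},
  {"travel": [0.0225, 0.229, -0.015], "rot": [0, 0, 0]},
  {"travel": [0.0225, 0.229, -0.015], "rot": [0, 0, 0]},
  {"travel": [0.0225, 0.229, -0.015], "rot": [0, 0, 0]},
  {"travel": [0.0225, 0.229, -0.015], "rot": [0, 0, 0]},
  {"travel": [0, 0, 0], "rot": [0, 0, 0]},
  {"travel": [0, 0, 0], "rot": [0, 0, 0]},
  {"travel": [0, 0, 0], "rot": [0, 0, 0]},
  {"travel": [0, 0, 0], "rot": [0, 0, 0]},
  {"travel": [0, 0, 0], "rot": [0, 0, 0]},
])

```text
time: 36.5
tool_pos: [0.5609, -0.3277, 0.1909]
ee_rot: [-3.141, -0.005, 0.001]
contact_force: [0.9, 0.3, 0.5]
opening: 1.0
grasp_force: 0.0
```

```bash
python3 sp.py w19 .584 -.356 .051
python3 - <<'E'
from h import *
s=sensors.sense();im=cv2.imread("pics/w19.png");H,S,V=hsv(im)
for nm,P in(("A",(.44,-.34,.051)),): 
    g=wproj(P,s);print(nm,g)
for c,st,mk in blobs((V<60),200):
    if st[1]<235 or c[0]>430:
        ct=max(cv2.findContours(mk.astype(np.uint8),0,2)[0],key=len);a=cv2.approxPolyDP(ct,6,True)[:,0]
        print(st,[(p.tolist(),(hit(wray(p,s),0)*1000).round().tolist()) for p in a][:10])
E
```

```text
36.5 [ 0.5609 -0.3277  0.1909] [-3.1408e+00 -4.5000e-03  5.0000e-04] 1.0 0.0
expect [280. 164.] spot px [279.1 163.9] 315 [ 584.3 -355.2] from tcp [ 23.4 -27.5] plate []
A [259.38540887 295.30249572]
[296   0  67  38 971] [([296, 12], [740.0, -377.0]), ([297, 21], [729.0, -378.0]), ([311, 23], [728.0, -393.0]), ([303, 30], [720.0, -385.0]), ([316, 22], [730.0, -399.0]), ([324, 31], [720.0, -407.0]), ([330, 19], [735.0, -414.0]), ([332, 34], [718.0, -416.0]), ([362, 32], [724.0, -451.0]), ([353, 18], [739.0, -441.0])]
[  0  28  11  27 231] [([6, 28], [772.0, -2.0]), ([0, 54], [737.0, 9.0]), ([10, 42], [749.0, -12.0])]
[230 159  12  28 268] [([234, 159], [579.0, -312.0]), ([230, 180], [556.0, -308.0]), ([237, 186], [549.0, -315.0])]
[385 161  28  66 593] [([408, 161], [581.0, -517.0]), ([390, 170], [569.0, -493.0]), ([392, 188], [547.0, -499.0]), ([400, 190], [545.0, -511.0]), ([386, 205], [526.0, -494.0]), ([394, 226], [498.0, -511.0]), ([396, 208], [522.0, -509.0]), ([405, 198], [535.0, -520.0]), ([412, 203], [528.0, -532.0]), ([395, 173], [566.0, -501.0])]
[356 162  31  25 262] [([3
[... 286 characters left out ...]
0, -557.0]), ([412, 223], [501.0, -538.0]), ([423, 234], [484.0, -560.0]), ([417, 223], [501.0, -546.0]), ([426, 209], [520.0, -556.0]), ([439, 210], [518.0, -579.0]), ([423, 193], [541.0, -547.0])]
[  0 174  22  63 599] [([0, 174], [569.0, 28.0]), ([14, 210], [514.0, 12.0]), ([0, 230], [480.0, 60.0]), ([9, 236], [471.0, 40.0]), ([21, 213], [510.0, -2.0])]
[    1   202   511   182 34676] [([511, 368], [49.0, -1036.0]), ([494, 371], [74.0, -945.0]), ([505, 371], [47.0, -1010.0]), ([500, 378], [19.0, -1009.0]), ([436, 289], [388.0, -614.0]), ([405, 296], [383.0, -557.0]), ([381, 282], [414.0, -509.0]), ([371, 268], [438.0, -489.0]), ([391, 234], [487.0, -509.0]), ([365, 207], [524.0, -466.0])]
```

View pics/w19.png

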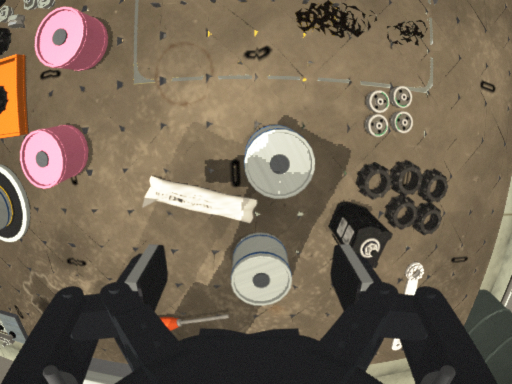

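Last view: the target bowl's spot is at (279,164), the third bowl's is at about (261,280), and the module is around (355,235). There is enough clearance on the finger line.

Emit:
send_rows([
  {"travel": [0.059, 0.069, 0.1], "rot": [0, 0, 0]},
  {"travel": [0.058, 0.068, 0.15], "rot": [0, 0, 0]},
  {"travel": [0, 0, 0.15], "rot": [0, 0, 0]},
  {"travel": [0, 0, 0.15], "rot": [0, 0, 0]},
  {"travel": [0, 0, 0], "rot": [0, 0, 0]},
  {"travel": [0, 0, 0], "rot": [0, 0, 0]},
  {"travel": [0, 0, 0], "rot": [0, 0, 0]},
  {"travel": [0, 0, 0], "rot": [0, 0, 0]},
])

```text
time: 37.35
tool_pos: [0.5852, -0.3573, 0.0832]
ee_rot: [3.14, 0.001, 0.005]
contact_force: [-0.2, 0.3, 0.0]
opening: 1.002
grasp_force: 0.0
```

```bash
python3 sp.py w20 .584 -.355 .051;  python3 - <<'E'
from h import *
s=dict(tool_pos=np.array([0.5609,-0.3277,0.1909]),ee_rot=np.array([-3.1408,-.0045,.0005]))
im=cv2.imread("pics/w19.png");p,a=spot(im,(261,280));print("A",p,a,hit(wray(p,s),.051))
for q in((340,203),(332,230)):print(hit(wray(q,s),0))
E
```

```text
37.35 [ 0.5852 -0.3573  0.0832] [3.1397e+00 1.1000e-03 5.0000e-03] 1.002 0.0
expect [244. 243.] spot px [245.  242.6] 717 [ 584.2 -355.4] from tcp [-1.   1.9] plate []
A [260.96116505 279.91747573] 206 [ 0.4606512  -0.34092709]
[ 0.52883769 -0.43329568]
[ 0.49480369 -0.4270111 ]
```

Emit:
send_rows([
  {"travel": [-0.005, -0.009, 0.1], "rot": [0, 0, 0]},
  {"travel": [0, 0, 0.1], "rot": [0, 0, 0]},
  {"travel": [0, 0, 0.04], "rot": [0, 0, 0]},
  {"travel": [0, 0, 0], "rot": [0, 0, 0]},
  {"travel": [0, 0, 0], "rot": [0, 0, 0]},
  {"travel": [0, 0, 0], "rot": [0, 0, 0]},
])

```text
time: 38.0
tool_pos: [0.5839, -0.3555, 0.0343]
ee_rot: [3.14, 0.001, 0.003]
contact_force: [-0.5, -0.2, 0.2]
opening: 1.0
grasp_force: 0.0
```

Emit:
send_rows([
  {"travel": [0, 0, 0], "rot": [0, 0, 0]},
  {"travel": [0, 0, 0], "rot": [0, 0, 0]},
  {"travel": [0, 0, 0], "rot": [0, 0, 0]},
  {"travel": [0, 0, 0], "rot": [0, 0, 0]},
  {"travel": [0, 0, 0], "rot": [0, 0, 0]},
  {"travel": [0, 0, 0], "rot": [0, 0, 0]},
], hand=1)

```text
time: 38.6
tool_pos: [0.5837, -0.3554, 0.0344]
ee_rot: [3.141, 0.001, 0.002]
contact_force: [-0.9, 0.6, 4.7]
opening: 0.742
grasp_force: 65.6
```

Emit:
send_rows([
  {"travel": [0, 0, -0.15], "rot": [0, 0, 0]},
  {"travel": [0, 0, -0.22], "rot": [0, 0, 0]},
  {"travel": [0, 0, -0.22], "rot": [0, 0, 0]},
  {"travel": [-0.0326, -0.218, 0], "rot": [0, 0, 0]},
  {"travel": [-0.0326, -0.218, 0], "rot": [0, 0, 0]},
  {"travel": [-0.0326, -0.218, 0], "rot": [0, 0, 0]},
  {"travel": [-0.0326, -0.218, 0], "rot": [0, 0, 0]},
  {"travel": [-0.0326, -0.218, 0], "rot": [0, 0, 0]},
  {"travel": [-0.0326, -0.218, 0], "rot": [0, 0, 0]},
  {"travel": [-0.0326, -0.218, 0], "rot": [0, 0, 0]},
  {"travel": [-0.0326, -0.218, 0], "rot": [0, 0, 0]},
  {"travel": [-0.0326, -0.218, 0], "rot": [0, 0, 0]},
  {"travel": [0, 0, 0], "rot": [0, 0, 0]},
  {"travel": [0, 0, 0], "rot": [0, 0, 0]},
  {"travel": [0, 0, 0], "rot": [0, 0, 0]},
  {"travel": [0, 0, 0], "rot": [0, 0, 0]},
  {"travel": [0, 0, 0], "rot": [0, 0, 0]},
  {"travel": [0, 0, 0], "rot": [0, 0, 0]},
])

```text
time: 40.4
tool_pos: [0.5242, 0.0365, 0.151]
ee_rot: [3.141, -0.002, 0.0]
contact_force: [0.9, -0.2, -0.9]
opening: 0.746
grasp_force: 66.3
```

```bash
python3 sp.py w21 .525 .037 .1706
```

```text
40.4 [0.5242 0.0365 0.151 ] [ 3.1413e+00 -1.7000e-03  1.0000e-04] 0.746 66.3
expect [247. 293.] spot px [248. 289.] 1155 [527.1  36.5] from tcp [2.9 0.1] plate [(array([522.4,  37. ]), array([67.9, 71.3]))]
```

Emit:
send_rows([
  {"travel": [-0.001, -0.002, 0.11], "rot": [0, 0, 0]},
  {"travel": [0, 0, 0.07], "rot": [0, 0, 0]},
  {"travel": [0, 0, 0.03], "rot": [0, 0, 0]},
  {"travel": [0, 0, 0], "rot": [0, 0, 0]},
  {"travel": [0, 0, 0], "rot": [0, 0, 0]},
  {"travel": [0, 0, 0], "rot": [0, 0, 0]},
  {"travel": [0, 0, 0], "rot": [0, 0, 0]},
])

```text
time: 41.15
tool_pos: [0.5244, 0.0379, 0.1096]
ee_rot: [-3.142, -0.001, -0.002]
contact_force: [-0.6, -0.0, -0.6]
opening: 0.743
grasp_force: 66.2
```

Emit:
send_rows([
  {"travel": [-0.001, 0.004, 0.02], "rot": [0, 0, 0]},
  {"travel": [0, 0, 0.012], "rot": [0, 0, 0]},
  {"travel": [0, 0, 0], "rot": [0, 0, 0]},
  {"travel": [0, 0, 0], "rot": [0, 0, 0]},
  {"travel": [0, 0, 0], "rot": [0, 0, 0]},
  {"travel": [0, 0, 0], "rot": [0, 0, 0]},
])

```text
time: 41.75
tool_pos: [0.5237, 0.0371, 0.1026]
ee_rot: [3.142, 0.001, -0.0]
contact_force: [0.6, -0.4, -1.1]
opening: 0.742
grasp_force: 66.4
```

Emit:
send_rows([
  {"travel": [0.001, 0, 0.003], "rot": [0, 0, 0]},
  {"travel": [0, 0, 0], "rot": [0, 0, 0]},
  {"travel": [0, 0, 0], "rot": [0, 0, 0]},
  {"travel": [0, 0, 0], "rot": [0, 0, 0]},
])

```text
time: 42.15
tool_pos: [0.5238, 0.0371, 0.1023]
ee_rot: [3.142, 0.001, -0.0]
contact_force: [-1.6, 0.3, 5.9]
opening: 0.741
grasp_force: 66.8
```

Emit:
send_rows([
  {"travel": [0, 0, 0], "rot": [0, 0, 0]},
  {"travel": [0, 0, 0], "rot": [0, 0, 0]},
  {"travel": [0, 0, 0], "rot": [0, 0, 0]},
  {"travel": [0, 0, 0], "rot": [0, 0, 0]},
  {"travel": [0, 0, 0], "rot": [0, 0, 0]},
  {"travel": [0, 0, -0.1], "rot": [0, 0, 0]},
  {"travel": [0, 0, -0.2], "rot": [0, 0, 0]},
  {"travel": [0, 0, -0.2], "rot": [0, 0, 0]},
  {"travel": [0, 0, -0.1], "rot": [0, 0, 0]},
  {"travel": [0, 0, 0], "rot": [0, 0, 0]},
  {"travel": [0, 0, 0], "rot": [0, 0, 0]},
  {"travel": [0, 0, 0], "rot": [0, 0, 0]},
  {"travel": [0, 0, 0], "rot": [0, 0, 0]},
], hand=-1)

```text
time: 43.45
tool_pos: [0.5231, 0.037, 0.2208]
ee_rot: [3.141, 0.001, -0.004]
contact_force: [-0.1, -0.4, -0.9]
opening: 0.999
grasp_force: 0.0
```

```bash
python3 sp.py w22 .525 .037 .119
```

```text
43.45 [0.5231 0.037  0.2208] [ 3.1412e+00  1.1000e-03 -4.2000e-03] 0.999 0.0
expect [248. 199.] spot px [248.5 199.7] 393 [524.8  37. ] from tcp [ 1.7 -0.1] plate [(array([523.1,  36.9]), array([67.3, 70.6]))]
```

Emit:
send_rows([
  {"travel": [-0.035, 0.2083, 0], "rot": [0, 0, 0]},
  {"travel": [-0.035, 0.2083, 0], "rot": [0, 0, 0]},
  {"travel": [-0.035, 0.2083, 0], "rot": [0, 0, 0]},
  {"travel": [-0.035, 0.2083, 0.05], "rot": [0, 0, 0]},
  {"travel": [-0.035, 0.2083, 0.1], "rot": [0, 0, 0]},
  {"travel": [-0.035, 0.2083, 0.1], "rot": [0, 0, 0]},
  {"travel": [-0.035, 0.2083, 0.1], "rot": [0, 0, 0]},
  {"travel": [-0.035, 0.2083, 0.1], "rot": [0, 0, 0]},
  {"travel": [-0.035, 0.2083, 0], "rot": [0, 0, 0]},
  {"travel": [0, 0, 0], "rot": [0, 0, 0]},
  {"travel": [0, 0, 0], "rot": [0, 0, 0]},
  {"travel": [0, 0, 0], "rot": [0, 0, 0]},
  {"travel": [0, 0, 0], "rot": [0, 0, 0]},
])

```text
time: 44.8
tool_pos: [0.4619, -0.336, 0.132]
ee_rot: [-3.14, -0.005, -0.0]
contact_force: [0.8, -1.1, 0.7]
opening: 1.001
grasp_force: 0.0
```

```bash
python3 sp.py w23 .4607 -.341 .051
```

```text
44.8 [ 0.4619 -0.336   0.132 ] [-3.1403e+00 -5.3000e-03 -3.0000e-04] 1.001 0.0
expect [255. 213.] spot px [255.3 212.5] 464 [ 460.9 -341. ] from tcp [-1. -5.] plate []
```

Emit:
send_rows([
  {"travel": [-0.005, 0.022, 0.15], "rot": [0, 0, 0]},
  {"travel": [0, 0, 0.13], "rot": [0, 0, 0]},
  {"travel": [0, 0, 0], "rot": [0, 0, 0]},
  {"travel": [0, 0, 0], "rot": [0, 0, 0]},
  {"travel": [0, 0, 0], "rot": [0, 0, 0]},
  {"travel": [0, 0, 0], "rot": [0, 0, 0]},
])

```text
time: 45.45
tool_pos: [0.461, -0.3427, 0.0774]
ee_rot: [3.14, 0.001, 0.003]
contact_force: [0.0, 0.3, 0.6]
opening: 1.002
grasp_force: 0.0
```

Emit:
send_rows([
  {"travel": [0, -0.008, 0.1], "rot": [0, 0, 0]},
  {"travel": [0, 0, 0.08], "rot": [0, 0, 0]},
  {"travel": [0, 0, 0.03], "rot": [0, 0, 0]},
  {"travel": [0, 0, 0], "rot": [0, 0, 0]},
  {"travel": [0, 0, 0], "rot": [0, 0, 0]},
  {"travel": [0, 0, 0], "rot": [0, 0, 0]},
])

```text
time: 46.05
tool_pos: [0.4605, -0.3411, 0.0346]
ee_rot: [3.141, 0.001, 0.001]
contact_force: [0.4, 0.1, 0.5]
opening: 0.999
grasp_force: 0.0
```

Emit:
send_rows([
  {"travel": [0, 0, 0], "rot": [0, 0, 0]},
  {"travel": [0, 0, 0], "rot": [0, 0, 0]},
  {"travel": [0, 0, 0], "rot": [0, 0, 0]},
  {"travel": [0, 0, 0], "rot": [0, 0, 0]},
  {"travel": [0, 0, 0], "rot": [0, 0, 0]},
  {"travel": [0, 0, 0], "rot": [0, 0, 0]},
], hand=1)

```text
time: 46.65
tool_pos: [0.4604, -0.3409, 0.0351]
ee_rot: [3.141, 0.001, 0.001]
contact_force: [-1.0, -0.5, 7.5]
opening: 0.744
grasp_force: 65.1
```

Emit:
send_rows([
  {"travel": [0, 0, -0.155], "rot": [0, 0, 0]},
  {"travel": [0, 0, -0.24], "rot": [0, 0, 0]},
  {"travel": [0, 0, -0.24], "rot": [0, 0, 0]},
  {"travel": [0, 0, -0.24], "rot": [0, 0, 0]},
  {"travel": [0.0355, -0.21, 0], "rot": [0, 0, 0]},
  {"travel": [0.0355, -0.21, 0], "rot": [0, 0, 0]},
  {"travel": [0.0355, -0.21, 0], "rot": [0, 0, 0]},
  {"travel": [0.0355, -0.21, 0], "rot": [0, 0, 0]},
  {"travel": [0.0355, -0.21, 0], "rot": [0, 0, 0]},
  {"travel": [0.0355, -0.21, 0], "rot": [0, 0, 0]},
  {"travel": [0.0355, -0.21, 0], "rot": [0, 0, 0]},
  {"travel": [0.0355, -0.21, 0], "rot": [0, 0, 0]},
  {"travel": [0.0355, -0.21, 0], "rot": [0, 0, 0]},
  {"travel": [0, 0, 0], "rot": [0, 0, 0]},
  {"travel": [0, 0, 0], "rot": [0, 0, 0]},
  {"travel": [0, 0, 0], "rot": [0, 0, 0]},
  {"travel": [0, 0, 0], "rot": [0, 0, 0]},
  {"travel": [0, 0, 0], "rot": [0, 0, 0]},
  {"travel": [0, 0, 0], "rot": [0, 0, 0]},
])

```text
time: 48.55
tool_pos: [0.5238, 0.0364, 0.209]
ee_rot: [3.141, -0.002, -0.0]
contact_force: [-0.2, 0.4, -2.1]
opening: 0.741
grasp_force: 66.7
```

Run:
```python
from h import *
s=sensors.sense();print(s["time"],s["tool_pos"].round(4),s["ee_rot"].round(4),s["opening"],s["grasp_force"])
im=viewer.grab_frame("wrist");cv2.imwrite("pics/w24.png",im);t=s["tool_pos"];z=t[2]+.0159
p,a=spot(im,wproj([t[0],t[1],z],s),20);print(p,a,((hit(wray(p,s),z)-t[:2])*1000).round(1))
```

```text
48.55 [0.5238 0.0364 0.209 ] [ 3.1413e+00 -1.6000e-03 -0.0000e+00] 0.7410876128501696 66.71388706192374
[248.57385399 288.59083192] 1178 [ 0.4 -0.2]
```

Emit:
send_rows([
  {"travel": [0.002, 0, 0.11], "rot": [0, 0, 0]},
  {"travel": [0, 0, 0.07], "rot": [0, 0, 0]},
  {"travel": [0, 0, 0.03], "rot": [0, 0, 0]},
  {"travel": [0, 0, 0], "rot": [0, 0, 0]},
  {"travel": [0, 0, 0], "rot": [0, 0, 0]},
  {"travel": [0, 0, 0], "rot": [0, 0, 0]},
  {"travel": [0, 0, 0], "rot": [0, 0, 0]},
])

```text
time: 49.3
tool_pos: [0.5246, 0.0373, 0.1676]
ee_rot: [-3.142, -0.001, -0.002]
contact_force: [0.0, 0.7, -2.0]
opening: 0.742
grasp_force: 66.7
```

Emit:
send_rows([
  {"travel": [-0.001, 0.001, 0.022], "rot": [0, 0, 0]},
  {"travel": [0, 0, 0.014], "rot": [0, 0, 0]},
  {"travel": [0, 0, 0], "rot": [0, 0, 0]},
  {"travel": [0, 0, 0], "rot": [0, 0, 0]},
  {"travel": [0, 0, 0], "rot": [0, 0, 0]},
  {"travel": [0, 0, 0], "rot": [0, 0, 0]},
])

```text
time: 49.9
tool_pos: [0.524, 0.0371, 0.1599]
ee_rot: [3.142, 0.001, 0.0]
contact_force: [0.2, 1.1, -1.6]
opening: 0.741
grasp_force: 66.7
```

Emit:
send_rows([
  {"travel": [0.002, 0, 0.005], "rot": [0, 0, 0]},
  {"travel": [0, 0, 0], "rot": [0, 0, 0]},
  {"travel": [0, 0, 0], "rot": [0, 0, 0]},
  {"travel": [0, 0, 0], "rot": [0, 0, 0]},
])

```text
time: 50.3
tool_pos: [0.5245, 0.0371, 0.1591]
ee_rot: [-3.142, -0.001, -0.001]
contact_force: [-1.3, -0.1, 3.8]
opening: 0.742
grasp_force: 67.0
```

Contact was felt. I'll release, lift, and check with the wrist, scene and side cameras.

Emit:
send_rows([
  {"travel": [0, 0, 0], "rot": [0, 0, 0]},
  {"travel": [0, 0, 0], "rot": [0, 0, 0]},
  {"travel": [0, 0, 0], "rot": [0, 0, 0]},
  {"travel": [0, 0, 0], "rot": [0, 0, 0]},
  {"travel": [0, 0, 0], "rot": [0, 0, 0]},
  {"travel": [0, 0, -0.1], "rot": [0, 0, 0]},
  {"travel": [0, 0, -0.2], "rot": [0, 0, 0]},
  {"travel": [0, 0, -0.2], "rot": [0, 0, 0]},
  {"travel": [0, 0, -0.1], "rot": [0, 0, 0]},
  {"travel": [0, 0, 0], "rot": [0, 0, 0]},
  {"travel": [0, 0, 0], "rot": [0, 0, 0]},
  {"travel": [0, 0, 0], "rot": [0, 0, 0]},
  {"travel": [0, 0, 0], "rot": [0, 0, 0]},
], hand=-1)

```text
time: 51.6
tool_pos: [0.5236, 0.0371, 0.2775]
ee_rot: [3.141, 0.001, -0.004]
contact_force: [0.8, 1.2, -0.3]
opening: 1.0
grasp_force: 0.0
```

```bash
python3 sp.py w25 .525 .037 .175
python3 - <<'E'
from h import *
for n in("scene","side"):
    im=viewer.grab_frame(n);cv2.imwrite(f"pics/{n}_end.png",im);H,S,V=hsv(im)
    m=(S<70)&(V>90);u0,v0=proj(n,np.array([.525,.037,.18]));u1,v1=proj(n,np.array([.525,.037,.012]));print(n,"column px",u0.round(),v0.round(),u1.round(),v1.round())
    for v in np.linspace(v0+4,v1-2,7).astype(int):
        u=int(u0+(u1-u0)*(v-v0)/(v1-v0));x=[k for k in range(u-30,u+30) if m[v,k]];print(v,"exp",u,"mid",(min(x)+max(x))/2 if x else None,len(x))
    print("orange",[(c.round().tolist(),int(st[4]),hit(ray(n,c),.008).round(3).tolist()) for c,st,_ in blobs((H>3)&(H<24)&(S>120)&(V>130),60,1500)])
    for P in((.675,.0095,.024),): u=proj(n,np.array(P)).astype(int);print("nut V",V[u[1]-4:u[1]+5:2,u[0]-8:u[0]+9:4].tolist())
E
```

```text
51.6 [0.5236 0.0371 0.2775] [ 3.1411e+00  1.1000e-03 -4.4000e-03] 1.0 0.0
expect [248. 200.] spot px [248.5 199.6] 389 [525.1  37. ] from tcp [ 1.5 -0.1] plate []
scene column px 226.0 165.0 229.0 211.0
168 exp 226 mid 234.5 34
175 exp 226 mid 235.0 26
182 exp 227 mid 227.0 25
188 exp 227 mid 228.0 23
195 exp 227 mid 228.0 25
202 exp 228 mid 228.5 34
208 exp 228 mid 228.5 33
orange [([266.0, 91.0], 106, [1.067, -0.534]), ([160.0, 117.0], 63, [1.14, -0.05]), ([202.0, 183.0], 596, [0.683, 0.031]), ([327.0, 213.0], 227, [0.349, -0.188]), ([203.0, 321.0], 159, [0.278, 0.275]), ([216.0, 356.0], 260, [0.196, 0.293])]
nut V [[229, 221, 254, 255, 148], [219, 254, 249, 253, 168], [255, 251, 97, 140, 163], [255, 156, 53, 65, 161], [255, 122, 69, 59, 153]]
side column px 254.0 175.0 253.0 215.0
178 exp 254 mid 255.0 21
184 exp 254 mid 255.0 21
190 exp 253 mid 255.0 21
196 exp 253 mid 257.5 24
201 exp 253 mid 254.0 21
207 exp 253 mid 253.5 26
213 exp 253 mid 254.0 31
orange [([147.0, 124.0], 84, [1.011, -0.567]), ([24.0, 158.0], 257, [1.434, -0.272]), ([303.0, 178.0], 123, [0.344, -0.192]), ([211.0, 210.0], 756, [0.672, 0.01]), ([193.0, 356.0], 64, [0.658, 0.572]), ([232.0, 373.0], 873, [0.561, 0.614])]
nut V [[248, 250, 240, 226, 228], [255, 255, 160, 168, 255], [255, 242, 51, 55, 244], [255, 208, 65, 67, 229], [255, 211, 55, 52, 230]]
```

```bash
python3 -c "
from cell import ctrl
print(ctrl.close_job())"
```

```text
the job is handed in; nothing more can be done
None
```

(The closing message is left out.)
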